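Take the reference canister out of the test chamber

ROBOT

A 6-joint arm with a two-finger parallel gripper is mounted at the origin on the work surface. World frame = base frame: x ahead of the robot, y to its left, z up, the work surface at z = 0. Lengths are in mm, angles in rad, forces in N, time in s.
With the tool pointing down it reaches from about 275 to 1000 mm from the base axis. Payload 8.4 kg.
Tool frame: the origin (TCP) lies at the very end of the fingers, on their centre line; the grasp point (between the pads) lies manip.grip_depth behind it (manip.grip_depth is the distance from the TCP to the grasp point, in mm); z points along the fingers, y is the direction in which the jaws open and shut (so a half turn about z gives the same grasp; the last joint's range is limited). The gripper opens to 85 mm and grips with 20 to 120 N. Pads are 22 mm wide; open, the fingers measure 114 mm over their backs; the gripper's body (76 mm by 85 mm) begins 54 mm behind the grasp point. The pads swing forward as they close: fully open they stand 13 mm farther back than shut.
Start: joints at [-1.264, 0.353, 1.633, -0, 1.155, -0.002], TCP at [189.946, -595.44, 231.281] pointing down, gripper open.
Joint ranges: [-2.63, 2.63], [-0.92, 2.1], [0.06, 2.66], [-1.3, 4.44], [0, 2.69], [-3.02, 3.02]. Speed limits (rad/s): [2.22, 2.22, 2.79, 3.14, 3.14, 3.14].

INTERFACE

Orientations are given as a rotation vector (axis times angle).
In Python, from workcell import sensors, vision, manip gives the robot as it stands. The module is installed in compiled form; this text tells all that it offers.
- The arm moves only by the shell command python3 -m jog 'ROWS' [FORCE]. ROWS is a JSON object of lists of equal length, an entry for each row: "hand": the opening in per cent of the stroke, from 0 (shut) to 100 (fully open); "travel": the shift along the tool's x, y, z in m, a list of three; "angular": the turn, a rotation vector about the tool's x, y, z in degrees, a list of three. In form: {"hand": [hand, ...], "travel": [[tx, ty, tz], ...], "angular": [[ax, ay, az], ...]}. A call has 1 to 12 rows; each row is the pose to reach, as a shift and turn from the pose commanded when the call began, along the tool's axes at that moment; what a row does not reach only later rows make up. A row lasts 1/8 s, in which the tool goes at most 62.5 mm and 10.7 degrees, less where a joint would pass 70% of its speed; a pose out of reach is approached as far as the arm can. A call with a gripper value outside its range is refused whole. The fingers move at their own pace and stop on an object; FORCE is the grip in N (left out, the last holds). Time passes only in rows, so rows that repeat a pose let the fingers close. It gives the time, the measured TCP pose, the force and the opening at its end, in the units of the state.
- sensors.state(): the state, without advancing time (a new reading comes with each control period).
- vision.snapshot(name): name is "scene" or "side" or "wrist"; returns a dict with "img" (400x640x3 uint8, red, green, blue), "fov_y" (degrees; the focal length in pixels is half the picture's height over the tangent of half this angle, whatever the lens; pixels are square), "cx", "cy" (the principal point, pixels), "R" (3x3) and "t" (3): a world point X has camera coordinates R X + t. Camera axes: x right, y down, z forward; pixel columns grow to the right and rows downward; lengths in mm; the calibration is good to about 2 mm. A picture is of the moment at which its call begins. There is no depth.
- manip.sign_off(): hands the job in, once; it reports no verdict.
The state is a dict: "t": time; "joint_positions": joint angles; "dq": joint speeds; "joint_torque": joint torques, N m; "tcp_pos": TCP position; "orientation": TCP orientation; "contact_force": force on the tool from outside, world axes, zero at the start; "wrist_torque": the same for the moment, N m; "finger_gap": finger opening in mm.
Only numpy, scipy, OpenCV 4.12 (cv2) and the standard library are available. Lean on these libraries where they do the work, as an engineer would, in place of code of your own. Each camera call takes 0.05 s, during which the arm holds its last target.

TASK

Take the canister with the carrying handle out of the test chamber: turn both quarter-turn fasteners to unlocked, swing the clear lid fully open and leave it open, then lift the canister off its stand by its handle. Carry it upright round the aerial mast without touching the mast, and set it down (do not drop it) wholly on the round rubber pad on the mat, then let go. Leave everything else where it stands.

Things in the scene. Friction and masses are not known exactly. Their poses are not given: they have to be found in the camera images.
- chamber: Fixed grey top-loading test chamber. Origin: centre of the box's underside on the table; x points from its front (console with fasteners, towards the robot) to its back, y left, z up. Box 180 (x) by 240 (y) by 120 high, walls 5, floor top 6 above the table; console block, 120 high, at x = -135 to -90, full width. May stand left or right of the mast, yaw varies.
- cam_left (a joint): Left fastener (+y of the chamber), a turn-button on the console. 0 = locked: tongue points to the chamber's +x over the lid's front edge. Turns 1.571 rad (stop) counter-clockwise seen from above, until the tongue points to +y and frees the lid; below about 1.15 it blocks the lid. Starts at 0 to 0.35; stiff (0.06 N m), stays where left.
- cam_left_grip (a point): Grip point of the left fastener, on its upright turning axis, 152 above the table (chamber x = -112, y = 85). x along the tongue, y across. Grip bar 36 long (x), 12 thick (y), centred on the axis, top 162 above the table. Under it the tongue, 12 wide, reaches 36 from the axis, 130 to 136 above the table; console top at 120, lid top at 128.
- cam_right (a joint): Right fastener (at -y of the chamber), mirror image of the left: 0 = locked (tongue to +x over the lid), turns 1.571 rad clockwise seen from above, then the tongue points to -y and the lid is free. Starts at 0 to 0.35.
- cam_right_grip (a point): Grip point of the right fastener (chamber x = -112, y = -85, 152 above the table); axes and sizes as for the left one.
- lid (a joint): Angle of the clear lid with aluminium frame, 180 by 236 by 8 mm, hinged along the chamber's y at its back edge. 0 = shut (lying level, top 128 above the table); grows as the front edge rises; stop at 1.75 (leaning back just past upright). Friction holds it at any angle; about 5 N at the handle moves it.
- lid_handle (a point): Centre of the lid's handle bar: 10 thick, 80 long along y, on two end legs, 42 above the lid's top face at its front edge, halfway between the fasteners; 170 above the table when shut. In the lid's frame 173 in front of the hinge axis and 46 above it; axes turn with the lid. Pinched across from above, the bar turns between the pads, so the gripper can point down throughout.
- lid_hinge (a point): Point on the lid's hinge axis, middle of its length, 124 above the table; axes as the chamber's (axis along y).
- canister_mid (a point): Centre of the canister's body (24 above its flat underside). Squat aluminium canister, 72 across, 48 high, 0.3 to 0.63 kg, standing on the stand in the chamber (underside 34 above the table). Stiff arched carrying handle over it. z up; x runs along the handle bar.
- canister_grip (a point): Middle of the canister's handle bar, 78 above its underside and 54 over canister_mid. Round bar 10 thick, 42 straight length along this frame's x, on legs at x = -29 and 29; free space of 25 between the bar and the canister's top. The bar lies roughly along the chamber's x (within 0.4 rad).
- canister: The same canister; origin at the centre of its underside, z up, x along the handle bar.
- stand: Fixed round steel stand in the chamber, 84 across, 28 high; origin at the centre of its underside on the chamber floor. In the left or the right half of the chamber.
- pad_top (a point): Centre of the top face of the fixed round black rubber pad on the mat, 110 across, 8 high, top 11 above the table. The canister (72 across) must stand wholly on it.
- mat: Fixed dark grey mat, 240 (x) by 260 (y) by 3 mm; origin at the centre of its underside. On the other side of the mast from the chamber.
- mast: Fixed aerial mast between chamber and mat; origin at the centre of its underside. Foot 60 across and 12 high, rod 12 across, on top a block and a cross rod of 90 along x at 375 above the table; 390 high in all. Not to be touched.
- flask_mid (a point): Centre of a loose capped steel flask in the chamber, 36 across, 93 high (top 99 above the table), in the other half from the stand. Bystander.
- blank_can_mid (a point): Centre of a loose aluminium can without handle, 60 across, 70 high, on the mat, behind the pad (+x of the mat). Bystander.
- jar_mid (a point): Centre of a loose amber glass jar, 42 across, 85 high, on the mat, on the mat's +y side of the pad. Bystander.
- adapter_mid (a point): Centre of a small loose brass and steel connector adapter, 50 by 26 by 30 high, on the mat in front of the pad. Bystander.
- wrench_grip (a point): Grip of a loose steel wrench, 130 long, lying flat on the table in front of the mast. Bystander.
- driver_grip (a point): Grip of a loose screwdriver, 140 long, lying on the table behind the mast. Bystander.
Mind the look-alikes: they are no part of the job. Of the things that look like the part that bears pad_top, the smallest one is meant.

How it is judged (in metres and radians):
On the way, in this order (a step that is already met when the one before it is completed fails the run):
1. both fasteners are unlocked (beyond 1.2 rad) with the lid still shut (below 0.1 rad) (value of joint each of cam_left, cam_right above 1.2 rad and value of joint lid below 0.1 rad), for 0.2 s.
2. the lid is open (beyond 1.35 rad) (value of joint lid above 1.35 rad), for 0.2 s.
3. the canister is lifted clear of its stand, at least 50 mm up (z of canister_mid in the frame of stand above 0.102 m), for 0.1 s.
At the end, for the whole second after the job is handed in: The canister stands upright (within 0.1 rad), at rest and released on the round pad, its centre within 22 mm of the pad's centre (underside within 6 mm of the pad's top); the lid is still open beyond 1.35 rad and both fasteners are unlocked beyond 1.2 rad (value of joint each of cam_left, cam_right above 1.2 rad and value of joint lid above 1.35 rad and horizontal distance between canister_mid and pad_top below 0.022 m and z of canister in the frame of pad_top between -0.006 and 0.006 m and angle between canister's own z axis and vertical below 0.1 rad and linear speed of canister below 0.02 m/s); the robot touches nothing.
It fails at once if a bystander (flask, handleless can, jar, adapter, wrench or screwdriver) is moved by more than 25 mm (distance of any of flask_mid, blank_can_mid, jar_mid, adapter_mid, wrench_grip, driver_grip from where it was at the start of the episode above 0.025 m).
It fails at once if the mast is touched (more than 2 N) (contact force between mast and anything else above 2 N).
It fails at once if the canister is tipped by more than 0.6 rad (angle between canister's own z axis and vertical above 0.6 rad).
It fails at once if the canister is dropped (falls free at more than 0.6 m/s, about 18 mm) (contact force between canister and anything else below 0.05 N and linear speed of canister above 0.6 m/s).
It also fails if it takes over 72 s, if anything falls off the work surface, if the arm or the gripper's body presses on something with over 40 N, if the wrist force passes 120 N, or if a joint passes its speed limit or range.

## Working session

There is one attempt and no reset: what is moved stays moved. The work goes in short steps, Python scripts to look and compute and a shell command to move; the robot and the scene stay as the last step left them, time stands still between calls to the robot, and variables do not carry over. Pictures are saved under pics/ and viewed, and the job is handed in when it is done.

```bash
mkdir -p pics
python3 - <<'E'
from workcell import sensors, vision, manip
import cv2
s=sensors.state();print(s, manip.grip_depth)
for n in ["scene","side","wrist"]:
    d=vision.snapshot(n);cv2.imwrite(f"pics/{n}0.png",d["img"][:,:,::-1]);print(n,d["fov_y"],d["cx"],d["cy"],d["R"],d["t"])
E
```

```text
{'t': 0.0, 'joint_positions': array([-1.26440489e+00,  3.53642818e-01,  1.63413134e+00,  9.99779009e-06,
        1.15519298e+00, -2.42022909e-03]), 'dq': array([-0.00016047,  0.00126879, -0.00042412,  0.00074673, -0.00254191,
        0.00133286]), 'joint_torque': array([ 2.09699261e-03, -6.05240107e+01, -3.42064154e+01,  1.70153658e-04,
        9.52205941e-03,  1.09241640e-05]), 'tcp_pos': array([ 189.8028538 , -594.98771668,  230.5662014 ]), 'orientation': array([-3.10287450e+00, -4.82939613e-01,  3.12548405e-04]), 'contact_force': array([-0.39967863, -0.4679445 ,  0.12565851]), 'wrist_torque': array([0.00281027, 0.0487305 , 0.00815991]), 'finger_gap': 85.34429656025873} 18.700000000000003
scene 48.15726862902892 324.17959963287905 199.17396857173424 [[-0.63011665  0.77633193  0.01617867]
 [ 0.54331826  0.45568314 -0.70509442]
 [-0.55475966 -0.43550156 -0.70892885]] [ 352.252121   -189.92168348 1708.54255903]
side 57.3708027961533 320.85551146181854 193.503482565895 [[ 0.98759971 -0.15686974 -0.00622016]
 [-0.12710741 -0.77571525 -0.61815011]
 [ 0.09214397  0.6112755  -0.78603546]] [-527.88502052  109.21829836 1034.73749724]
wrist 66.38452586610194 319.08337904157946 194.45817338961044 [[ 0.30493908 -0.95236984 -0.00195972]
 [-0.91487444 -0.29350392  0.27723673]
 [-0.26460708 -0.08274741 -0.96079964]] [-625.64383163  -37.12852704  377.86066118]
```

View pics/scene0.png

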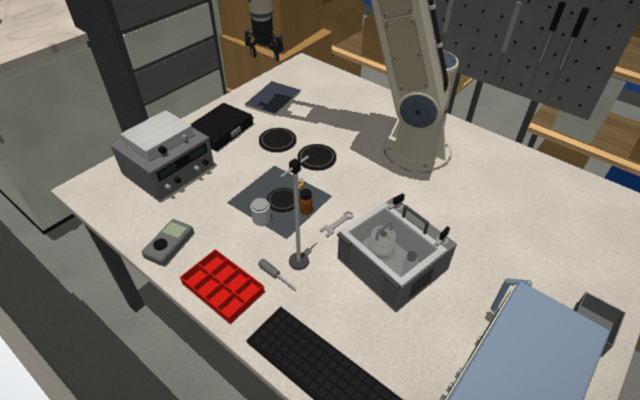

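View pics/side0.png

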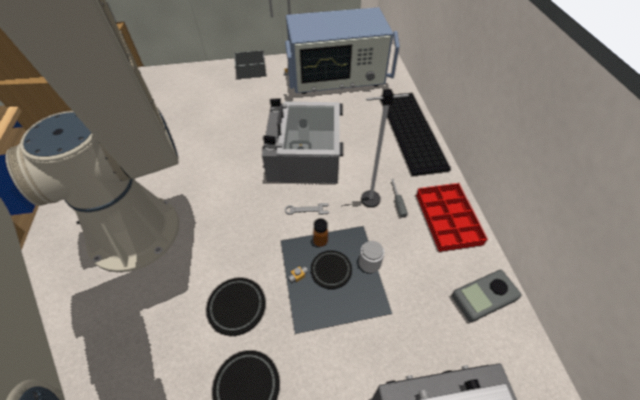

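View pics/wrist0.png

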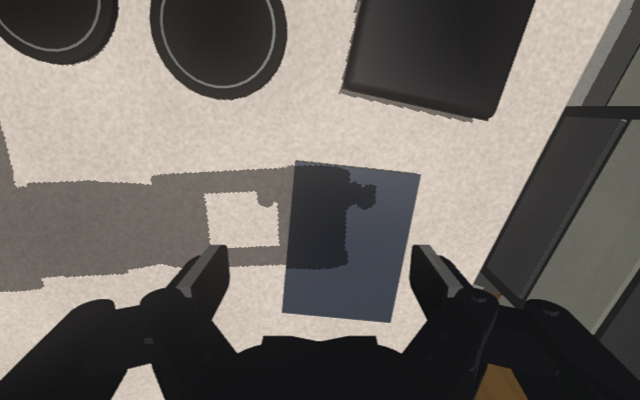

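The scene view shows the chamber at about (395,250), with its clear lid and the handled canister inside at about (382,240). The mast foot is at (299,260), and the small pad on the mat is at (283,198). In the side view the chamber is at (303,140), the mast foot at (370,199) and the pad on the mat at (331,268). Two larger look-alike discs stand on the bare table, at (237,305) and (246,385) in the side view. Next I'll enlarge the crops.

```bash
cat > h.py <<'E'
import numpy as np, cv2
from workcell import sensors, vision, manip
def cam(d):
    f=200/np.tan(np.radians(d["fov_y"]/2)); return f,d["cx"],d["cy"],np.array(d["R"]),np.array(d["t"])
def ray(d,u,v):
    f,cx,cy,R,t=cam(d); return -R.T@t, R.T@np.array([(u-cx)/f,(v-cy)/f,1.])
def onz(d,u,v,z):
    o,r=ray(d,u,v); return o+r*(z-o[2])/r[2]
def tri(obs):
    A=np.zeros((3,3));b=np.zeros(3)
    for d,u,v in obs:
        o,r=ray(d,u,v);r=r/np.linalg.norm(r);P=np.eye(3)-np.outer(r,r);A+=P;b+=P@o
    X=np.linalg.solve(A,b); return X
def proj(d,X):
    f,cx,cy,R,t=cam(d);c=np.array(X)@R.T+t; return np.stack([f*c[...,0]/c[...,2]+cx,f*c[...,1]/c[...,2]+cy],-1)
def crop(d,u0,v0,w,h,k,name):
    im=d["img"][v0:v0+h,u0:u0+w,::-1]
    cv2.imwrite("pics/"+name,cv2.resize(im,None,fx=k,fy=k,interpolation=cv2.INTER_CUBIC))
E
python3 - <<'E'
from h import *
import pickle
D={n:vision.snapshot(n) for n in ["scene","side"]}
pickle.dump(D,open("d0.pkl","wb"))
crop(D["scene"],320,180,150,130,5,"sc_ch.png")
crop(D["side"],250,85,110,105,5,"si_ch.png")
crop(D["side"],270,180,150,150,4,"si_mat.png")
crop(D["scene"],220,150,150,130,5,"sc_mat.png")
E
```

```text
(no output)
```

View pics/sc_ch.png

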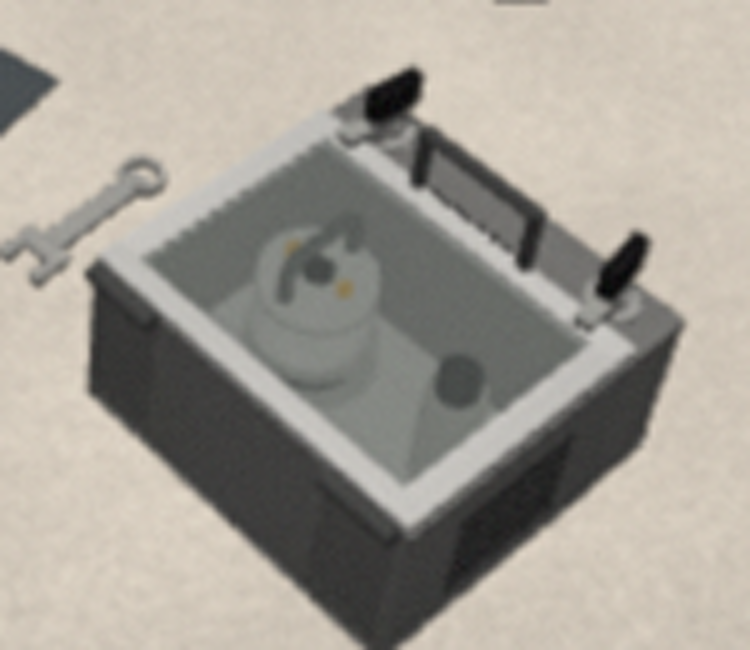

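View pics/si_ch.png

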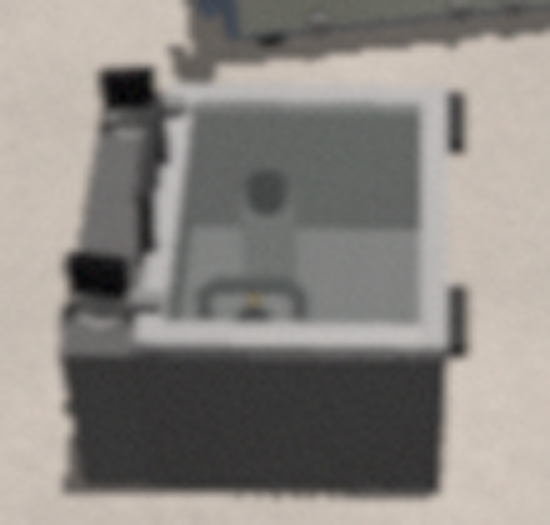

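View pics/si_mat.png

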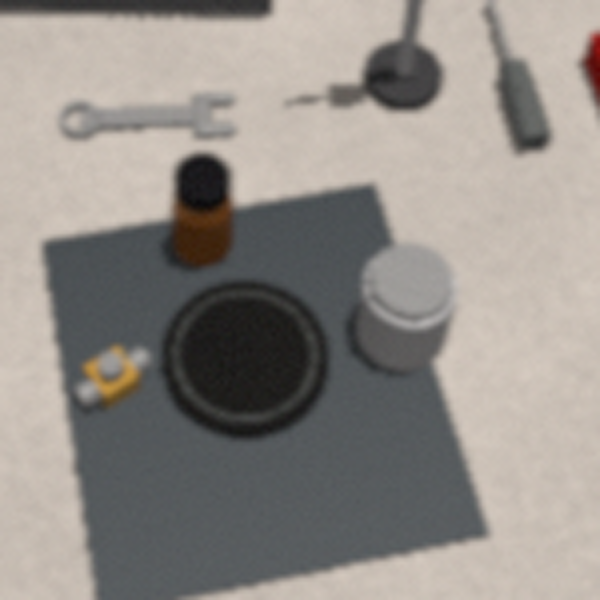

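View pics/sc_mat.png

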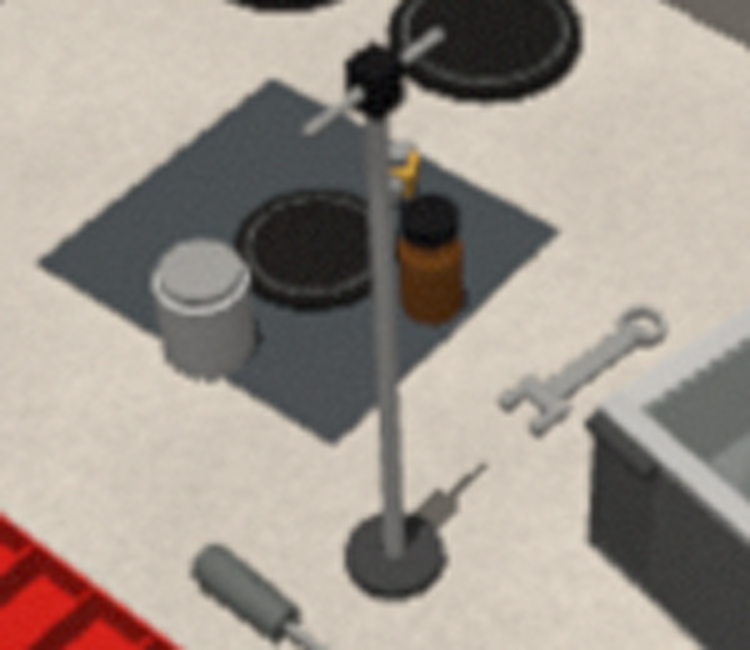

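```bash
cat > fit.py <<'E'
from h import *
import pickle
from scipy.optimize import least_squares
D=pickle.load(open("d0.pkl","rb"))
S=lambda x,y:(320+x/5,180+y/5); L=lambda x,y:(250+x/5,85+y/5)
obs=[("scene",S(410,535),(90,118,128)),("scene",S(95,262),(90,-118,128)),
("scene",S(685,322),(-135,120,120)),("scene",S(330,112),(-90,-118,128)),("scene",S(427,130),(-83,-40,175)),("scene",S(543,215),(-83,40,175)),
("scene",S(625,262),(-112,85,150)),("scene",S(395,95),(-112,-85,150)),("scene",S(90,388),(90,-120,0)),
("side",L(447,350),(90,-118,128)),("side",L(447,92),(90,118,128)),("side",L(133,345),(-90,-118,128)),
("side",L(63,335),(-135,-120,120)),("side",L(66,490),(-135,-120,0)),("side",L(437,493),(90,-120,0)),
("side",L(128,88),(-112,85,155)),("side",L(98,275),(-112,-85,155))]
def P(p,X):
    c,s=np.cos(p[2]),np.sin(p[2]);X=np.array(X,float);return np.array([p[0]+c*X[0]-s*X[1],p[1]+s*X[0]+c*X[1],X[2]])
def res(p): return np.concatenate([proj(D[n],P(p,X))-np.array(uv) for n,uv,X in obs])
if __name__=="__main__":
    r=least_squares(res,[500,250,0],loss="soft_l1");print(r.x);print(np.round(r.fun.reshape(-1,2),1))
    p=r.x
    for nm,X in dict(camL=(-112,85,152),camR=(-112,-85,152),handle=(-83,0,170),hinge=(90,0,124)).items(): print(nm,P(p,X).round(1))
    M=lambda x,y:(270+x/4,180+y/4); N=lambda x,y:(220+x/5,150+y/5)
    print("pad side",onz(D["side"],*M(246,359),11),"scene",onz(D["scene"],*N(316,248),11))
    print("mast side",onz(D["side"],*M(402,78),8),"scene",onz(D["scene"],*N(395,556),8))
    print("jar",onz(D["side"],*M(203,182),85),"can",onz(D["side"],*M(408,282),70),"adapter",onz(D["side"],*M(113,373),20))
    print("can handle", tri([(D["scene"],*S(318,240)),(D["side"],*L(253,290))]),onz(D["scene"],*S(318,240),112),onz(D["side"],*L(253,292),112))
    a=onz(D["scene"],*S(288,262),108);b=onz(D["scene"],*S(352,222),108);print("bar ends scene",a,b)
    a=onz(D["side"],*L(205,292),108);b=onz(D["side"],*L(300,292),108);print("bar ends side",a,b)
    print("flask top",onz(D["scene"],*S(460,372),99),onz(D["side"],*L(267,185),99))
E
python3 fit.py
```

```text
[ 5.36391671e+02  2.19717801e+02 -1.91225991e-01]
[[-0.4 -1.3]
 [ 0.3 -2.1]
 [ 1.  -0.5]
 [-1.2 -1.1]
 [-0.5  0. ]
 [-1.8 -0.4]
 [-0.2  0.9]
 [ 0.  -0.2]
 [-0.8  0.4]
 [-0.1 -1.4]
 [ 0.1 -1.9]
 [-0.2 -1.6]
 [-1.5  2.5]
 [ 3.  -1.7]
 [ 0.5 -0.7]
 [-0.  -2.6]
 [-0.5 -2.7]]
camL [442.6 324.5 152. ]
camR [410.3 157.6 152. ]
handle [454.9 235.5 170. ]
hinge [624.8 202.6 124. ]
pad side [ 529.25535909 -209.3183869    11.        ] scene [ 532.34715571 -197.80493203   11.        ]
mast side [684.47395599  -0.80822125   8.        ] scene [688.1773632    9.21050626   8.        ]
jar [ 516.03779135 -117.949136     85.        ] can [ 632.33867199 -202.37923791   70.        ] adapter [ 442.98533565 -209.74402592   20.        ]
can handle [500.13332036 168.78220416 107.92243954] [503.15067694 170.4930834  112.        ] [499.77108901 162.64545664 112.        ]
bar ends scene [524.71806661 165.01430078 108.        ] [475.8069943  176.30043379 108.        ]
bar ends side [471.61497963 171.5001525  108.        ] [527.94711799 162.18017865 108.        ]
flask top [522.91075523 278.72622587  99.        ] [521.6739223  271.74927668  99.        ]
```

```bash
cat >> h.py <<'E'
from scipy.spatial.transform import Rotation as Ro
def info():
    s=sensors.state();R=Ro.from_rotvec(s["orientation"]).as_matrix()
    print("t%.2f"%s["t"],"tcp",s["tcp_pos"].round(1),"az",round(np.arctan2(R[1,0],R[0,0]),3),"zdir",R[:,2].round(3),"q",s["joint_positions"].round(2),"F",s["contact_force"].round(1),"M",s["wrist_torque"].round(2),"gap",round(s["finger_gap"],1))
    return s,R
def go(xyz,az=None):
    "travel (m) and angular (deg) to reach the TCP position xyz with tool straight down, tool x at azimuth az"
    s,R=info(); 
    if az is None: az=np.arctan2(R[1,0],R[0,0])
    x=np.array([np.cos(az),np.sin(az),0]);z=np.array([0,0,-1.]);Rt=np.stack([x,np.cross(z,x),z],1)
    print("travel",(R.T@(np.array(xyz)-s["tcp_pos"])/1000).round(4),"ang",np.degrees(Ro.from_matrix(R.T@Rt).as_rotvec()).round(2))
E
python3 - <<'E'
from h import *
s,R=info();d=vision.snapshot("wrist");Rc,t=d["R"],d["t"]
print("cam pos tool",R.T@(-Rc.T@t-s["tcp_pos"]));print("cam axes in tool (cols)",(R.T@Rc.T).round(3))
for X in [(380,230,420),(400,230,450)]:
  for az in (2.95,2.95-np.pi): go(X,az)
go((360,0,450),1.4)
E
```

```text
t0.25 tcp [ 189.9 -595.2  230.9] az 0.309 zdir [-0.     0.001 -1.   ] q [-1.26  0.35  1.63 -0.    1.16 -0.  ] F [ 0.1 -0.1  0.4] M [ 0.06 -0.04 -0.  ] gap 85.2
cam pos tool [  69.77158013    1.54784167 -141.48779347]
cam axes in tool (cols) [[ 0.001 -0.961 -0.277]
 [ 1.     0.001 -0.   ]
 [ 0.001 -0.277  0.961]]
t0.30 tcp [ 189.9 -595.3  231. ] az 0.309 zdir [-0.  0. -1.] q [-1.26  0.35  1.63 -0.    1.16 -0.  ] F [ 1.   0.4 -0.2] M [ 0.02  0.   -0.06] gap 85.5
travel [ 0.4319 -0.7286 -0.1886] ang [-1.0000e-02 -4.0000e-02 -1.5133e+02]
t0.30 tcp [ 189.9 -595.3  231. ] az 0.309 zdir [-0.  0. -1.] q [-1.26  0.35  1.63 -0.    1.16 -0.  ] F [ 1.   0.4 -0.2] M [ 0.02  0.   -0.06] gap 85.5
travel [ 0.4319 -0.7286 -0.1886] ang [-3.000e-02  1.000e-02  2.867e+01]
t0.30 tcp [ 189.9 -595.3  231. ] az 0.309 zdir [-0.  0. -1.] q [-1.26  0.35  1.63 -0.    1.16 -0.  ] F [ 1.   0.4 -0.2] M [ 0.02  0.   -0.06] gap 85.5
travel [ 0.451  -0.7225 -0.2186] ang [-1.0000e-02 -4.0000e-02 -1.5133e+02]
t0.30 tcp [ 189.9 -595.3  231. ] az 0.309 zdir [-0.  0. -1.] q [-1.26  0.35  1.63 -0.    1.16 -0.  ] F [ 1.   0.4 -0.2] M [ 0.02  0.   -0.06] gap 85.5
travel [ 0.451  -0.7225 -0.2186] ang [-3.000e-02  1.000e-02  2.867e+01]
t0.30 tcp [ 189.9 -595.3  231. ] az 0.309 zdir [-0.  0. -1.] q [-1.26  0.35  1.63 -0.    1.16 -0.  ] F [ 1.   0.4 -0.2] M [ 0.02  0.   -0.06] gap 85.5
travel [ 0.343  -0.5156 -0.2187] ang [-2.000e-02 -1.000e-02 -6.252e+01]
```

Run:
```python
from h import *
go((530,-180,400),1.2)
```

```text
t0.30 tcp [ 189.9 -595.3  231. ] az 0.309 zdir [-0.  0. -1.] q [-1.26  0.35  1.63 -0.    1.16 -0.  ] F [ 1.   0.4 -0.2] M [ 0.02  0.   -0.06] gap 85.5
travel [ 0.4502 -0.2924 -0.1688] ang [-3.000e-02 -1.000e-02 -5.107e+01]
```

```bash
python3 -m jog '{"hand":[100,100,100,100,100,100,100,100,100,100,100,100],"travel":[[0,0,-0.06],[0.045,-0.03,-0.1],[0.09,-0.06,-0.14],[0.45,-0.292,-0.169],[0.45,-0.292,-0.169],[0.45,-0.292,-0.169],[0.45,-0.292,-0.169],[0.45,-0.292,-0.169],[0.45,-0.292,-0.169],[0.45,-0.292,-0.169],[0.45,-0.292,-0.169],[0.45,-0.292,-0.169]],"angular":[[0,0,0],[0,0,-10],[0,0,-20],[0,0,-30],[0,0,-40],[0,0,-50],[0,0,-51],[0,0,-51],[0,0,-51],[0,0,-51],[0,0,-51],[0,0,-51]]}'
python3 - <<'E'
from h import *
import pickle
info()
d=vision.snapshot("wrist");pickle.dump(d,open("w1.pkl","wb"));cv2.imwrite("pics/w1.png",d["img"][:,:,::-1])
print(onz(d,d["cx"],d["cy"],11))
E
```

```text
t: 1.8
tcp_pos: [529.7, -180.4, 400.0]
orientation: [-2.593, -1.774, 0.001]
contact_force: [0.0, -0.5, -0.5]
finger_gap: 85.5
t1.80 tcp [ 529.7 -180.4  400. ] az 1.2 zdir [-0.001 -0.    -1.   ] q [-0.33  0.13  1.55 -0.    1.46  0.04] F [ 0.  -0.5 -0.5] M [-0.01  0.03  0.04] gap 85.5
[ 499.50438378 -259.02204419   11.        ]
```

View pics/w1.png

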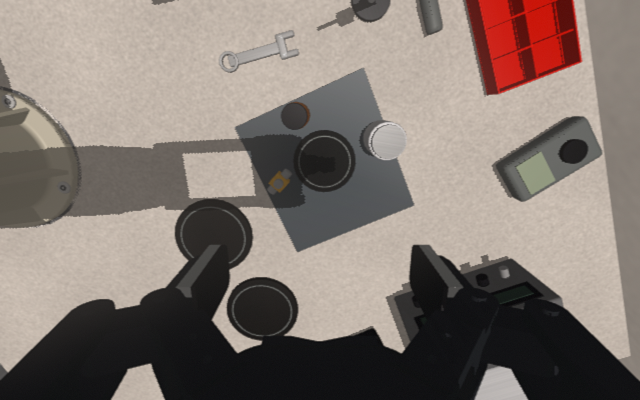

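The wrist view shows the mat's small pad at about (324,161), about 62 px across. The jar (295,114), can (387,139) and adapter (279,181) surround it. The larger discs at (213,234) and (262,307) are look-alikes on the bare table, so they are out.

Run:
```python
from h import *
import pickle
d=pickle.load(open("w1.pkl","rb"))
for n,u,v,z in [("pad",324.5,161,11),("padL",293.5,161,8),("padR",356,161,8),("padT",324.5,130,8),("padB",324.5,192,8),("mast",372,4,10),("jar",295,115,85),("can",385,141,70),("adap",279,181,20),("matTL",236,127,3),("T",363,68,3),("R",414,206,3),("B",296,251,3),("big1",213,234,8)]: print(n,onz(d,u,v,z).round(1))
c=lambda u,v:onz(d,u,v,3)[:2]
print(np.linalg.norm(c(236,127)-c(363,68)),np.linalg.norm(c(363,68)-c(414,206)))
crop(d,225,60,200,195,4,"w1c.png")
```

```text
pad [ 530.4 -205.6   11. ]
padL [ 479.3 -186.4    8. ]
padR [ 582.  -226.1    8. ]
padT [ 549.3 -156.1    8. ]
padB [ 510.  -259.1    8. ]
mast [684.9  -5.2  10. ]
jar [ 518.  -115.1   85. ]
can [ 630.3 -200.3   70. ]
adap [ 443.8 -208.3   20. ]
matTL [408.9 -96.6   3. ]
T [643.6 -86.2   3. ]
R [ 654.6 -345.5    3. ]
B [ 415.8 -351.3    3. ]
big1 [ 284.4 -259.9    8. ]
234.99327805143616 259.5348835738041
```

View pics/w1c.png

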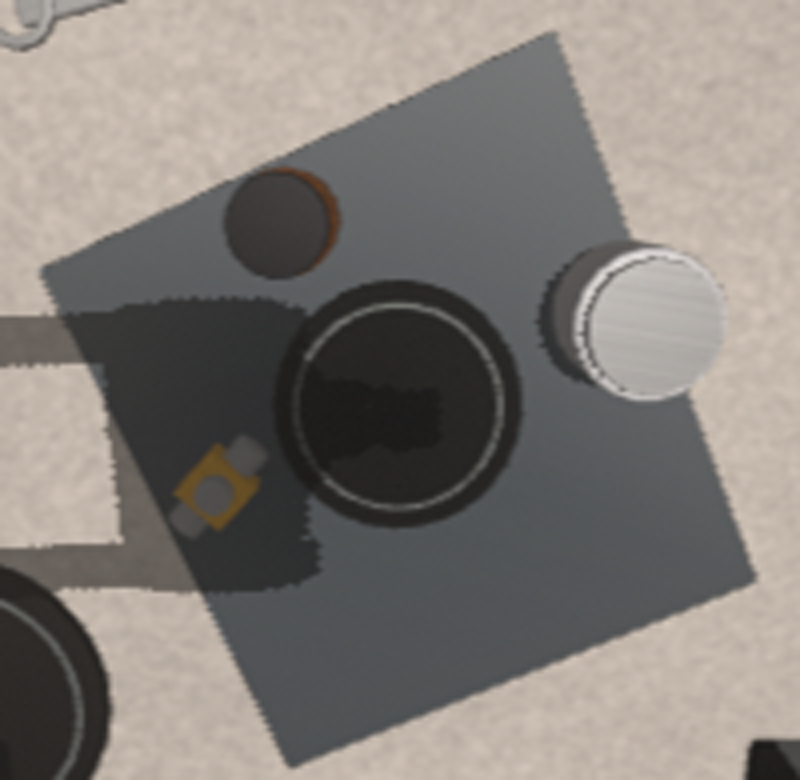

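The pad is at (530.4, -205.6) and measures about 110 across, which matches. Both bystander positions and mat sides fit too. Now I'll move to a viewpoint over the chamber.

Run:
```python
from h import *
go((420,245,400),2.95)
go((450,0,400),2.1)
```

```text
t1.85 tcp [ 529.4 -181.   400.1] az 1.199 zdir [-0.001 -0.    -1.   ] q [-0.33  0.13  1.55 -0.    1.46  0.04] F [ 0.1 -0.7  0.1] M [-0.01  0.03  0.02] gap 85.7
travel [ 3.570e-01 -2.568e-01  1.000e-04] ang [-4.0000e-02 -1.0000e-02 -1.0034e+02]
t1.85 tcp [ 529.4 -181.   400.1] az 1.199 zdir [-0.001 -0.    -1.   ] q [-0.33  0.13  1.55 -0.    1.46  0.04] F [ 0.1 -0.7  0.1] M [-0.01  0.03  0.02] gap 85.7
travel [ 1.397e-01 -1.397e-01  1.000e-04] ang [-4.000e-02  1.000e-02 -5.164e+01]
```

```bash
python3 -m jog '{"hand":[100,100,100,100,100,100,100,100,100,100,100,100],"travel":[[0.035,-0.035,0],[0.07,-0.07,0],[0.105,-0.105,0],[0.14,-0.14,0],[0.18,-0.16,0],[0.22,-0.18,0],[0.26,-0.2,0],[0.3,-0.22,0],[0.34,-0.245,0],[0.357,-0.257,0],[0.357,-0.257,0],[0.357,-0.257,0]],"angular":[[0,0,-10],[0,0,-20],[0,0,-30],[0,0,-40],[0,0,-50],[0,0,-60],[0,0,-70],[0,0,-80],[0,0,-90],[0,0,-100.3],[0,0,-100.3],[0,0,-100.3]]}'
python3 - <<'E'
from h import *
import pickle
info()
d=vision.snapshot("wrist");pickle.dump(d,open("w2.pkl","wb"));cv2.imwrite("pics/w2.png",d["img"][:,:,::-1])
E
```

```text
t: 3.35
tcp_pos: [420.5, 244.1, 400.3]
orientation: [0.308, 3.126, -0.001]
contact_force: [-1.0, 0.4, 0.4]
finger_gap: 85.5
t3.35 tcp [420.5 244.1 400.3] az 2.945 zdir [ 0.    -0.001 -1.   ] q [ 0.52  0.01  1.69 -0.    1.45 -0.85] F [-1.   0.4  0.4] M [-0.   -0.02  0.02] gap 85.5
```

View pics/w2.png

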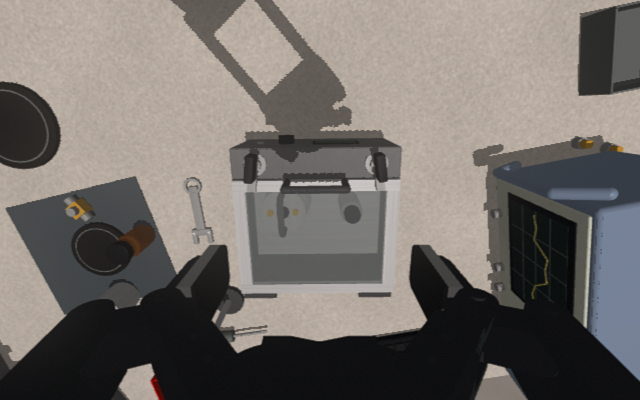

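Run:
```python
from h import *
import pickle
d=pickle.load(open("w2.pkl","rb"))
crop(d,222,125,190,80,4,"w2c.png")
crop(d,222,180,190,125,4,"w2d.png")
```

```text
(no output)
```

View pics/w2c.png

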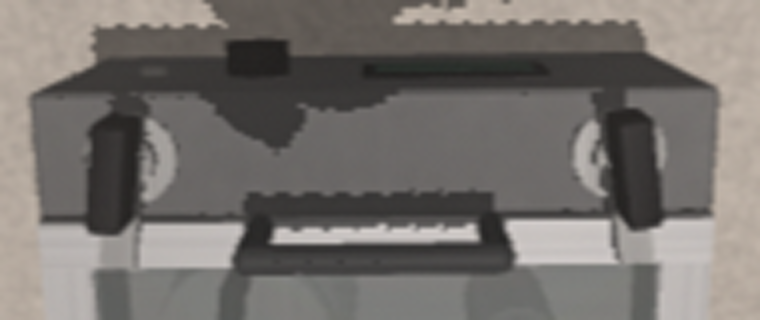

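View pics/w2d.png

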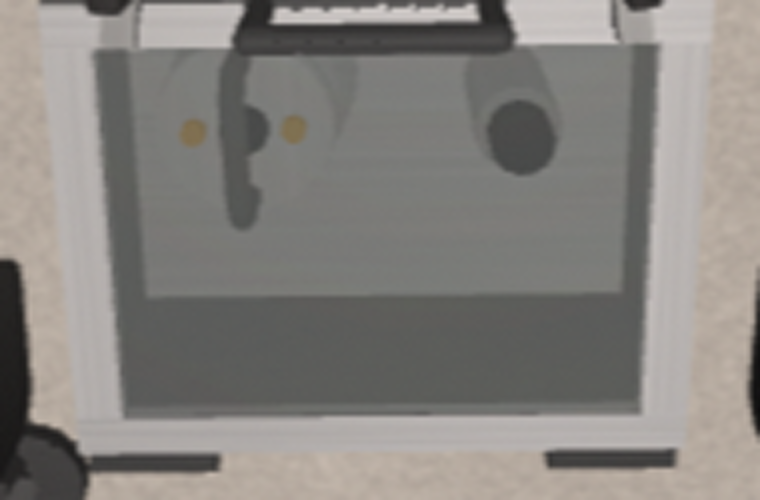

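Run:
```python
from h import *
import pickle
from scipy.optimize import least_squares
from fit import P
d=pickle.load(open("w2.pkl","rb"))
A=lambda x,y:(222+x/4,125+y/4);B=lambda x,y:(222+x/4,180+y/4)
obs=[(A(32,95),(-135,-120,120)),(A(718,90),(-135,120,120)),(A(42,217),(-90,-118,128)),(A(714,213),(-90,118,128)),(B(80,452),(90,-118,128)),(B(688,450),(90,118,128)),(A(236,256),(-83,-40,172)),(A(513,255),(-83,40,172))]
r=least_squares(lambda p:np.concatenate([proj(d,P(p,X))-np.array(uv) for uv,X in obs]),[536,220,-.19]);p=r.x
print(p,"\n",r.fun.reshape(-1,2).round(1))
np.save("ch.npy",p)
for nm,X in dict(camL=(-112,85,152),camR=(-112,-85,152),handle=(-83,0,170),hinge=(90,0,124)).items(): print(nm,P(p,X).round(1))
# overlay cam predicted tops
im=cv2.resize(d["img"][130:190,230:400,::-1],None,fx=8,fy=8,interpolation=cv2.INTER_CUBIC)
for sg in (1,-1):
  for X,c in [((-112,sg*85,162),(0,0,255)),((-112,sg*85,120),(0,255,0))]:
    u,v=proj(d,P(p,X));cv2.circle(im,(int((u-230+.5)*8),int((v-130+.5)*8)),4,c,-1)
cv2.imwrite("pics/camR.png",im[:,:400]);cv2.imwrite("pics/camL.png",im[:,-400:])
cv2.imwrite("pics/cams.png",np.hstack([im[:,:390],im[:,-390:]]))
```

```text
[ 5.34057054e+02  2.16954285e+02 -1.86867109e-01] 
 [[-1.5 -2.5]
 [ 1.9 -2.8]
 [-1.2  0.2]
 [ 0.8 -0.2]
 [-0.5 -0.6]
 [-0.4 -1.3]
 [ 3.2  3.5]
 [-2.4  3.2]]
camL [439.8 321.3 152. ]
camR [408.2 154.2 152. ]
handle [452.5 232.4 170. ]
hinge [622.5 200.2 124. ]
```

View pics/cams.png

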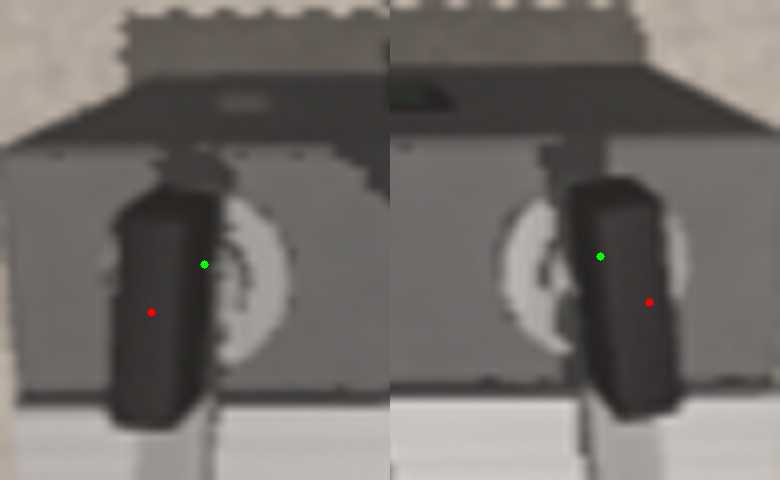

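Both fasteners are nearly locked: the left at about 0.09, the right at about 0.07. The predicted right grip (red dot) sits on the bar's top centre. The left one is about 1 px off. I'll hover over the right fastener and check close up.

Run:
```python
from h import *
go((408.2,154.2,230),2.885)
```

```text
t3.40 tcp [420.6 244.1 400.3] az 2.945 zdir [ 0. -0. -1.] q [ 0.52  0.01  1.69 -0.    1.45 -0.85] F [-0.8 -0.4 -0.3] M [ 0.  0. -0.] gap 85.4
travel [-0.0054 -0.0905  0.1704] ang [-0.02  0.02  3.45]
```

```bash
python3 -m jog '{"hand":[45,45,45,45,45,45],"travel":[[-0.005,-0.045,0.03],[-0.005,-0.09,0.07],[-0.0054,-0.0905,0.12],[-0.0054,-0.0905,0.17],[-0.0054,-0.0905,0.1704],[-0.0054,-0.0905,0.1704]],"angular":[[0,0,3.45],[0,0,3.45],[0,0,3.45],[0,0,3.45],[0,0,3.45],[0,0,3.45]]}'
python3 - <<'E'
from h import *
import pickle
info()
d=vision.snapshot("wrist");pickle.dump(d,open("w3.pkl","wb"))
im=d["img"][:,:,::-1].copy()
u,v=proj(d,(408.2,154.2,162));print(u,v);cv2.circle(im,(int(u),int(v)),2,(0,0,255),-1)
cv2.imwrite("pics/w3.png",im)
E
```

```text
t: 4.15
tcp_pos: [409.3, 155.5, 231.6]
orientation: [0.398, 3.115, 0.001]
contact_force: [0.2, 0.5, 0.7]
finger_gap: 38.6
t4.15 tcp [409.3 155.5 231.6] az 2.888 zdir [ 0.002  0.001 -1.   ] q [ 0.36  0.05  2.01 -0.    1.07 -0.96] F [0.2 0.5 0.7] M [ 0.02  0.07 -0.05] gap 38.6
318.90536106594413 205.67480931156294
```

View pics/w3.png

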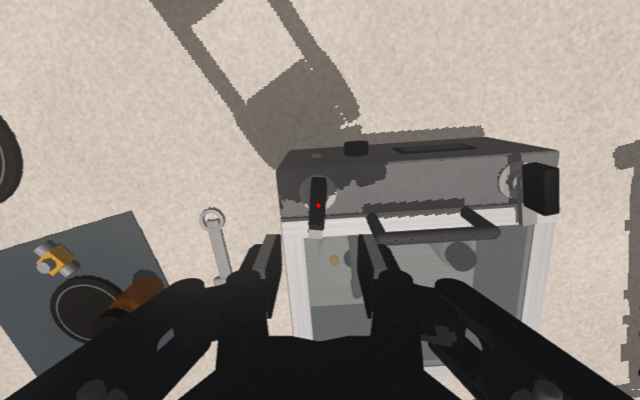

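The dot at (319,206) is centred on the right fastener's bar, which spans u 311–326 and is aligned with the tool. I'll descend and close.

```bash
python3 -m jog '{"hand":[45,45,45,45,0,0,0],"travel":[[0.0,-0.001,0.045],[0.0,-0.001,0.08],[0.0,-0.001,0.0935],[0.0,-0.001,0.0935],[0.0,-0.001,0.0935],[0.0,-0.001,0.0935],[0.0,-0.001,0.0935]],"angular":[[0,0,0],[0,0,0],[0,0,0],[0,0,0],[0,0,0],[0,0,0],[0,0,0]]}' 40
python3 -c "
from h import *
info()"
```

```text
t: 5.08
tcp_pos: [409.1, 154.3, 138.0]
orientation: [0.394, 3.114, -0.0]
contact_force: [-0.5, -5.6, 7.5]
finger_gap: 10.9
t5.08 tcp [409.1 154.3 138. ] az 2.89 zdir [ 0.003 -0.    -1.   ] q [ 0.36  0.19  2.11 -0.    0.84 -0.96] F [-0.5 -5.6  7.5] M [-1.03  0.04 -0.04] gap 10.9
```

```bash
python3 -m jog '{"hand":[0,0,0,0,0,0,0,0,0,0,0],"travel":[[0,0,0],[0,0,0],[0,0,0],[0,0,0],[0,0,0],[0,0,0],[0,0,0],[0,0,0],[0,0,0],[0,0,0],[0,0,0]],"angular":[[0,0,9],[0,0,19],[0,0,29],[0,0,39],[0,0,49],[0,0,59],[0,0,69],[0,0,77],[0,0,83],[0,0,84],[0,0,84]]}'
python3 -c "
from h import *
info()"
```

```text
t: 6.45
tcp_pos: [410.2, 155.0, 138.0]
orientation: [2.376, 2.052, 0.006]
contact_force: [4.3, -2.8, 5.3]
finger_gap: 11.5
t6.45 tcp [410.2 155.  138. ] az 1.425 zdir [ 0.005  0.001 -1.   ] q [ 0.36  0.19  2.11 -0.    0.84  0.51] F [ 4.3 -2.8  5.3] M [-0.58 -0.7   0.01] gap 11.5
```

```bash
python3 -m jog '{"hand":[45,45,45,45,45],"travel":[[0,0,0],[0,0,0],[0,0,-0.03],[0,0,-0.08],[0,0,-0.08]],"angular":[[0,0,0],[0,0,0],[0,0,0],[0,0,0],[0,0,0]]}'
python3 -c "
from h import *
go((439.5,321.3,218),-0.10)"
```

```text
t: 7.08
tcp_pos: [409.8, 155.5, 219.5]
orientation: [2.377, 2.051, 0.009]
contact_force: [-0.5, 0.9, 0.2]
finger_gap: 38.7
t7.08 tcp [409.8 155.5 219.5] az 1.424 zdir [ 0.005  0.002 -1.   ] q [0.36 0.07 2.03 0.   1.04 0.51] F [-0.5  0.9  0.2] M [-0.05  0.03  0.05] gap 38.7
travel [0.1684 0.0051 0.002 ] ang [ 0.1  -0.35 87.3 ]
```

```bash
python3 -m jog '{"hand":[45,45,45,45,45,45,45,45,45,45],"travel":[[0.02,0,0],[0.04,0,0],[0.06,0,0],[0.08,0.002,0],[0.1,0.003,0],[0.12,0.004,0],[0.14,0.005,0],[0.16,0.005,0],[0.1684,0.0051,0],[0.1684,0.0051,0]],"angular":[[0,0,10],[0,0,20],[0,0,30],[0,0,40],[0,0,50],[0,0,60],[0,0,70],[0,0,80],[0,-0.3,87.3],[0,-0.3,87.3]]}'
python3 - <<'E'
from h import *
import pickle
info()
d=vision.snapshot("wrist");pickle.dump(d,open("w4.pkl","wb"))
im=d["img"][:,:,::-1].copy()
u,v=proj(d,(439.8,321.3,162));print(u,v);cv2.circle(im,(int(u),int(v)),2,(0,0,255),-1)
cv2.imwrite("pics/w4.png",im)
E
```

```text
t: 8.32
tcp_pos: [437.2, 320.6, 215.1]
orientation: [3.134, -0.155, -0.008]
contact_force: [-0.0, 0.6, 1.0]
finger_gap: 38.2
t8.32 tcp [437.2 320.6 215.1] az -0.099 zdir [-0.005 -0.004 -1.   ] q [ 0.63  0.25  1.82 -0.    1.08  2.3 ] F [-0.   0.6  1. ] M [-0.02  0.02  0.05] gap 38.2
314.87806440400715 210.75205687221634
```

View pics/w4.png

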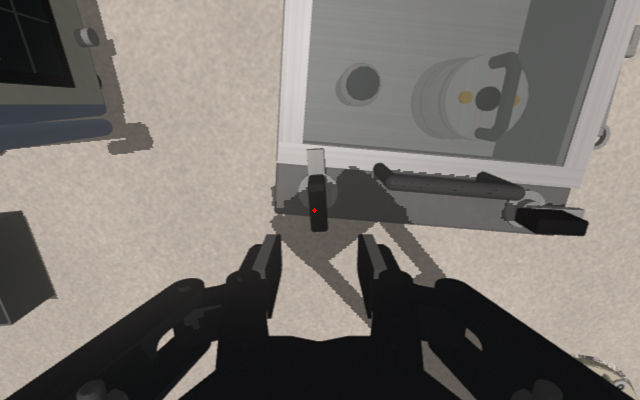

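The left fastener's bar spans u 309–327, v 176–231, so its centre is about (318,204).

Run:
```python
from h import *
import pickle
d=pickle.load(open("w4.pkl","rb"))
print(onz(d,318,204,162), [onz(d,*a,162).round(1) for a in ((316,177),(318,231))])
crop(d,280,140,90,110,7,"w4c.png")
```

```text
[444.3505014  318.73931258 162.        ] [array([462.9, 318.2, 162. ]), array([424.9, 320.7, 162. ])]
```

View pics/w4c.png

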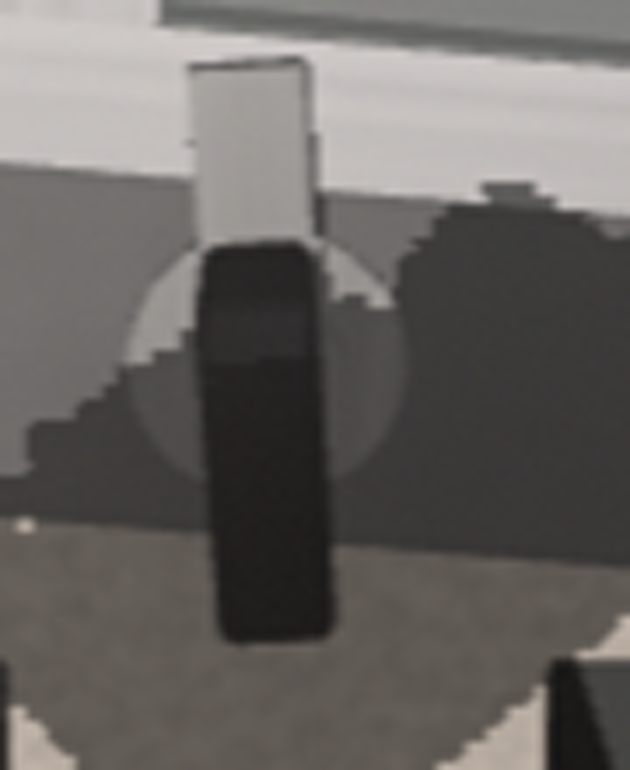

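```bash
python3 -c "
from h import *
go((442.5,319.3,138),-0.05)"
```

```text
t8.38 tcp [437.2 320.1 215.3] az -0.097 zdir [-0.005 -0.004 -1.   ] q [ 0.63  0.24  1.82 -0.    1.08  2.3 ] F [-1.6  0.8 -0.2] M [ 0.04 -0.01  0.01] gap 38.3
travel [ 0.0058 -0.      0.0773] ang [ 0.25  0.28 -2.69]
```

```bash
python3 -m jog '{"hand":[45,45,45,45,0,0,0],"travel":[[0.0055,0,0.03],[0.0055,0,0.065],[0.0055,0,0.0775],[0.0055,0,0.0775],[0.0055,0,0.0775],[0.0055,0,0.0775],[0.0055,0,0.0775]],"angular":[[0,0.3,-2.7],[0.2,0.3,-2.7],[0.2,0.3,-2.7],[0.2,0.3,-2.7],[0.2,0.3,-2.7],[0.2,0.3,-2.7],[0.2,0.3,-2.7]]}'
python3 -c "
from h import *
info()"
```

```text
t: 9.25
tcp_pos: [443.8, 320.7, 140.3]
orientation: [-3.138, 0.084, -0.006]
contact_force: [0.2, 2.8, 7.0]
finger_gap: 11.2
t9.25 tcp [443.8 320.7 140.3] az -0.053 zdir [ 0.004  0.002 -1.   ] q [ 0.62  0.34  1.88 -0.    0.91  2.25] F [0.2 2.8 7. ] M [0.4  0.22 0.03] gap 11.2
```

```bash
python3 -m jog '{"hand":[0,0,0,0,0,0,0,0,0,0,0],"travel":[[0,0,0],[0,0,0],[0,0,0],[0,0,0],[0,0,0],[0,0,0],[0,0,0],[0,0,0],[0,0,0],[0,0,0],[0,0,0]],"angular":[[0,0,-9],[0,0,-19],[0,0,-29],[0,0,-39],[0,0,-49],[0,0,-59],[0,0,-69],[0,0,-76],[0,0,-80.5],[0,0,-81],[0,0,-81]]}'
python3 -c "
from h import *
info()"
python3 -m jog '{"hand":[45,45,45,45,45],"travel":[[0,0,0],[0,0,0],[0,0,-0.03],[0,0,-0.08],[0,0,-0.09]],"angular":[[0,0,0],[0,0,0],[0,0,0],[0,0,0],[0,0,0]]}'
python3 - <<'E'
from h import *
import pickle
d=vision.snapshot("wrist");pickle.dump(d,open("w5.pkl","wb"));cv2.imwrite("pics/w5.png",d["img"][:,:,::-1])
go((452.5,232.4,225),1.384)
E
```

```text
t: 10.62
tcp_pos: [442.3, 322.9, 140.3]
orientation: [-2.441, -1.972, -0.007]
contact_force: [-9.5, 15.0, 6.9]
finger_gap: 11.2
t10.62 tcp [442.3 322.9 140.3] az 1.359 zdir [ 0.001  0.006 -1.   ] q [0.63 0.34 1.88 0.   0.91 0.83] F [-9.5 15.   6.9] M [ 2.54  1.69 -0.02] gap 11.2
t: 11.25
tcp_pos: [444.4, 320.3, 232.1]
orientation: [2.441, 1.975, 0.01]
contact_force: [0.2, 0.4, -0.1]
finger_gap: 38.4
t11.30 tcp [444.1 320.2 231.8] az 1.36 zdir [ 0.005  0.002 -1.   ] q [ 0.62  0.23  1.8  -0.    1.1   0.83] F [1.4 0.4 1. ] M [-0.05 -0.01  0.03] gap 38.3
travel [-0.0841  0.0265  0.0066] ang [ 0.28 -0.2  -1.37]
```

View pics/w5.png

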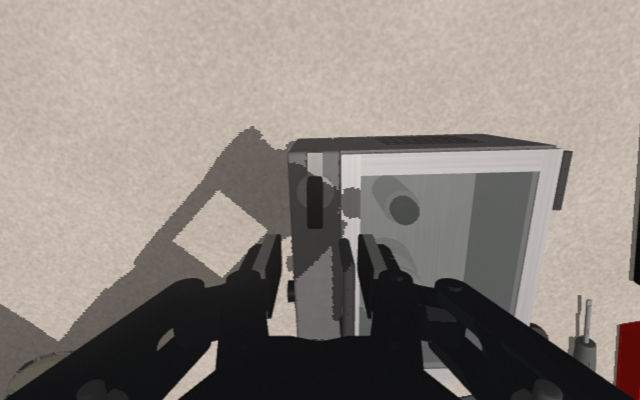

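The left tongue now points to chamber +y (bar at about (315,202)). Next I'll go to hover over the lid handle.

```bash
python3 -c "
from h import *
go((454.7,231.7,235),1.374)"
```

```text
t11.30 tcp [444.1 320.2 231.8] az 1.36 zdir [ 0.005  0.002 -1.   ] q [ 0.62  0.23  1.8  -0.    1.1   0.83] F [1.4 0.4 1. ] M [-0.05 -0.01  0.03] gap 38.3
travel [-0.0843  0.0289 -0.0034] ang [ 0.28 -0.2  -0.8 ]
```

```bash
python3 -m jog '{"hand":[45,45,45,45],"travel":[[-0.04,0.014,-0.0034],[-0.0843,0.0289,-0.0034],[-0.0843,0.0289,-0.0034],[-0.0843,0.0289,-0.0034]],"angular":[[0.2,-0.2,-0.8],[0.2,-0.2,-0.8],[0.2,-0.2,-0.8],[0.2,-0.2,-0.8]]}'
python3 - <<'E'
from h import *
import pickle
info()
d=vision.snapshot("wrist");pickle.dump(d,open("w6.pkl","wb"))
im=d["img"][:,:,::-1].copy()
u,v=proj(d,(454.7,231.7,175));print(u,v);cv2.circle(im,(int(u),int(v)),2,(0,0,255),-1)
cv2.imwrite("pics/w6.png",im)
E
```

```text
t: 11.8
tcp_pos: [453.3, 231.1, 231.5]
orientation: [2.43, 1.992, -0.007]
contact_force: [-0.6, 0.9, -0.0]
finger_gap: 38.6
t11.80 tcp [453.3 231.1 231.5] az 1.373 zdir [-0.003 -0.003 -1.   ] q [ 0.47  0.17  1.88 -0.    1.1   0.67] F [-0.6  0.9 -0. ] M [-0.02  0.05  0.02] gap 38.6
320.917274451667 209.43571435454115
```

View pics/w6.png

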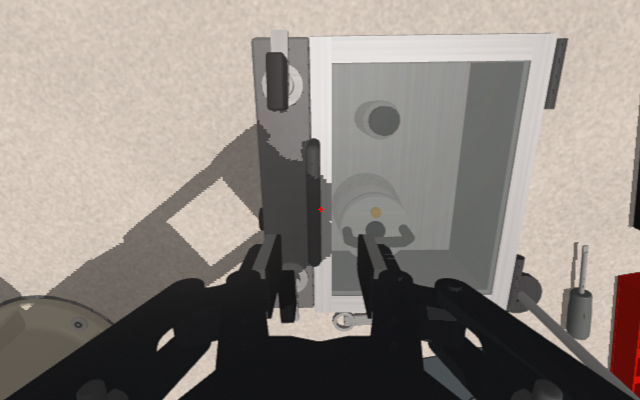

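The handle bar runs from (313,140) to (315,265), centre about (314,203). It is 6 to 7 px left of the prediction.

Run:
```python
from h import *
import pickle
d=pickle.load(open("w6.pkl","rb"))
crop(d,270,120,100,160,5,"w6c.png")
print(onz(d,314,203,175))
# left cam: axis
print(onz(d,277,80,162))
for u,v in ((556,34),(496,313)): print(onz(d,u,v,128))
go((450.5,233,151.3),1.374)
```

```text
[450.98365952 237.14734486 175.        ]
[443.11248301 319.72910736 162.        ]
[644.0977424  314.08190901 128.        ]
[593.07274661  82.96473585 128.        ]
t11.85 tcp [453.3 231.5 231.7] az 1.374 zdir [-0.003 -0.003 -1.   ] q [ 0.47  0.17  1.87 -0.    1.1   0.67] F [-0.1  0.9 -0.6] M [0.02 0.01 0.02] gap 38.6
travel [ 0.0012 -0.0028  0.0804] ang [-0.15  0.19  0.01]
```

View pics/w6c.png

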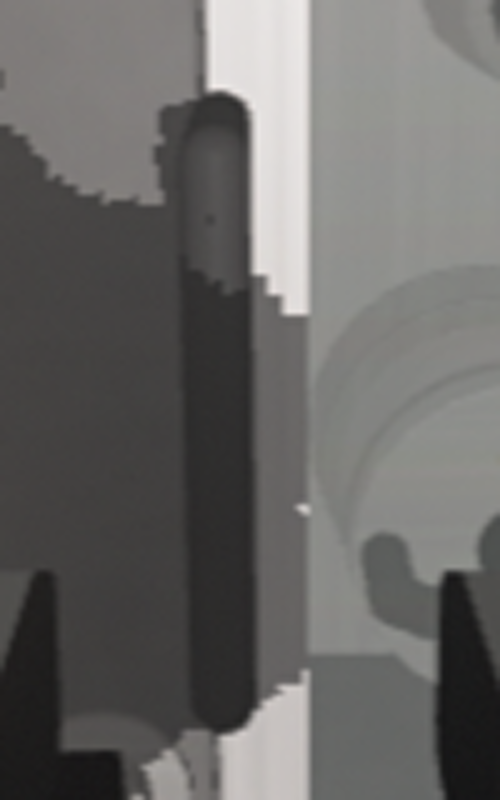

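```bash
python3 -c "
from h import *
go((450.6,236,151.3),1.374)"
```

```text
t11.85 tcp [453.3 231.5 231.7] az 1.374 zdir [-0.003 -0.003 -1.   ] q [ 0.47  0.17  1.87 -0.    1.1   0.67] F [-0.1  0.9 -0.6] M [0.02 0.01 0.02] gap 38.6
travel [ 0.0041 -0.0033  0.0804] ang [-0.15  0.19  0.01]
```

```bash
python3 -m jog '{"hand":[45,45,45,45,0,0,0],"travel":[[0.004,-0.003,0.03],[0.004,-0.003,0.06],[0.004,-0.003,0.08],[0.004,-0.003,0.0804],[0.004,-0.003,0.0804],[0.004,-0.003,0.0804],[0.004,-0.003,0.0804]],"angular":[[0,0,0],[-0.15,0.2,0],[-0.15,0.2,0],[-0.15,0.2,0],[-0.15,0.2,0],[-0.15,0.2,0],[-0.15,0.2,0]]}' 40
python3 -c "
from h import *
info()"
```

```text
t: 12.72
tcp_pos: [450.1, 236.4, 152.7]
orientation: [-2.428, -1.991, -0.001]
contact_force: [-6.7, 4.7, 2.9]
finger_gap: 8.3
t12.72 tcp [450.1 236.4 152.7] az 1.374 zdir [-0.001  0.002 -1.   ] q [0.48 0.27 1.95 0.   0.92 0.67] F [-6.7  4.7  2.9] M [0.72 1.17 0.08] gap 8.3
```

```bash
python3 -m jog '{"hand":[0,0,0,0,0,0,0,0,0,0,0,0],"travel":[[0,0.0081,-0.0236],[0,0.0194,-0.0459],[0,0.0337,-0.0664],[0,0.0507,-0.0847],[0,0.0701,-0.1004],[0,0.0915,-0.1133],[0,0.1144,-0.1231],[0,0.1385,-0.1297],[0,0.1633,-0.1327],[0,0.1883,-0.1323],[0,0.213,-0.1285],[0,0.231,-0.1234]],"angular":[[0,0,0],[0,0,0],[0,0,0],[0,0,0],[0,0,0],[0,0,0],[0,0,0],[0,0,0],[0,0,0],[0,0,0],[0,0,0],[0,0,0]]}'
python3 - <<'E'
from h import *
info()
for n in ("side","scene"):
  d=vision.snapshot(n);cv2.imwrite(f"pics/{n}7.png",d["img"][:,:,::-1])
crop(vision.snapshot("side"),230,50,180,150,4,"side7c.png")
E
```

```text
t: 14.22
tcp_pos: [678.9, 192.1, 277.8]
orientation: [-2.428, -1.993, -0.009]
contact_force: [-1.2, 6.8, 4.2]
finger_gap: 8.5
t14.22 tcp [678.9 192.1 277.8] az 1.375 zdir [ 0.004  0.004 -1.   ] q [0.27 0.44 1.4  0.   1.3  0.47] F [-1.2  6.8  4.2] M [1.19 0.57 0.18] gap 8.5
```

View pics/side7c.png

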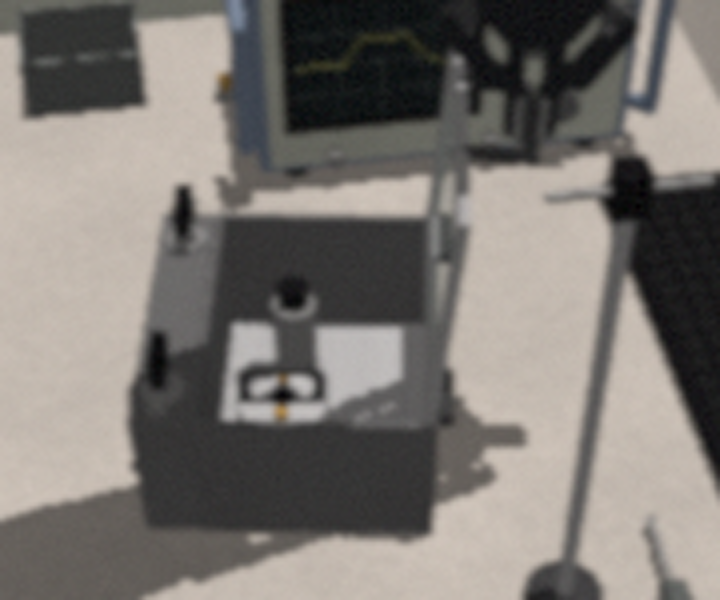

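View pics/scene7.png

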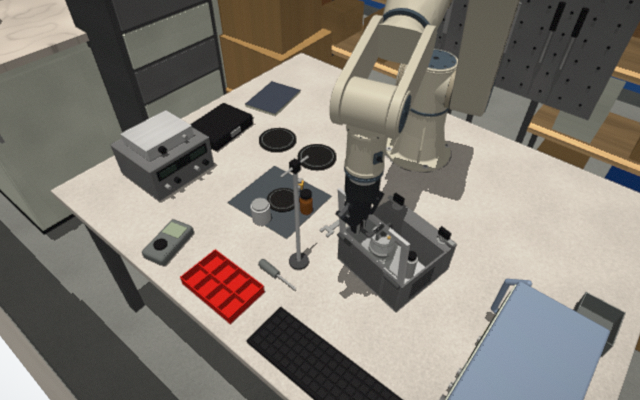

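The lid is up past upright in both views. I'll push it nearly to the stop, then release and rise.

```bash
python3 -m jog '{"hand":[0,0,0,32,32,32,32,32,32],"travel":[[0,0.007,0.003],[0,0.0145,0.0057],[0,0.0145,0.0057],[0,0.0145,0.0057],[0,0.0145,0.0057],[0,0.0145,-0.02],[0,0.0145,-0.06],[0,0.0145,-0.1],[0,0.0145,-0.11]],"angular":[[0,0,0],[0,0,0],[0,0,0],[0,0,0],[0,0,0],[0,0,0],[0,0,0],[0,0,0],[0,0,0]]}'
python3 - <<'E'
from h import *
s,R=info()
crop(vision.snapshot("side"),230,50,180,150,4,"side8c.png")
go((470,195,400),1.374)
E
```

```text
t: 15.5
tcp_pos: [692.5, 187.5, 389.0]
orientation: [2.427, 1.991, 0.008]
contact_force: [0.1, -0.5, 0.7]
finger_gap: 27.6
t15.50 tcp [692.5 187.5 389. ] az 1.374 zdir [ 0.005  0.001 -1.   ] q [ 0.26  0.41  1.22 -0.    1.51  0.46] F [ 0.1 -0.5  0.7] M [-0.   -0.   -0.03] gap 27.6
t15.55 tcp [692.3 187.5 388.5] az 1.374 zdir [ 0.005  0.001 -1.   ] q [ 0.26  0.41  1.22 -0.    1.51  0.46] F [ 0.2 -0.3 -0.3] M [ 0.    0.03 -0.06] gap 27.3
travel [-0.036  -0.2194 -0.0125] ang [ 0.25 -0.12  0.01]
```

View pics/side8c.png

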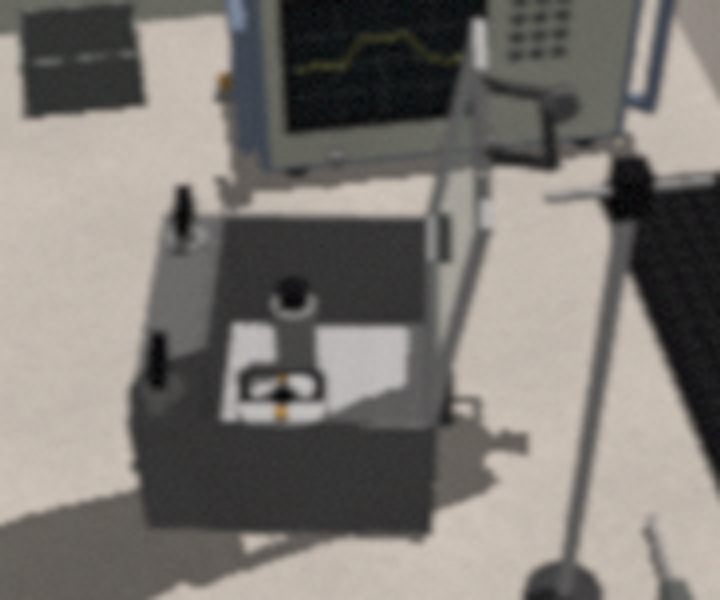

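The lid stands open, leaning back, with its handle at about (520,120) in the crop. Both fasteners point sideways. The things that could be taken for the canister are the flask inside the chamber (crop (292,300)) and the handleless can on the mat. The handled one at crop (282,395) is the one I want. I'll hover over it and look closely.

```bash
python3 -c "
from h import *
go((500,168,225),2.94)"
```

```text
t15.55 tcp [692.3 187.5 388.5] az 1.374 zdir [ 0.005  0.001 -1.   ] q [ 0.26  0.41  1.22 -0.    1.51  0.46] F [ 0.2 -0.3 -0.3] M [ 0.    0.03 -0.06] gap 27.3
travel [-0.057  -0.1855  0.1626] ang [  0.29   0.1  -89.72]
```

```bash
python3 -m jog '{"hand":[45,45,45,45,45,45,45,45,45,45,45,45],"travel":[[-0.005,-0.03,0],[-0.01,-0.06,0],[-0.02,-0.09,0],[-0.03,-0.12,0],[-0.04,-0.15,0],[-0.05,-0.18,0.02],[-0.057,-0.1855,0.06],[-0.057,-0.1855,0.1],[-0.057,-0.1855,0.14],[-0.057,-0.1855,0.1626],[-0.057,-0.1855,0.1626],[-0.057,-0.1855,0.1626]],"angular":[[0,0,-10],[0,0,-20],[0,0,-30],[0,0,-40],[0,0,-50],[0,0,-60],[0,0,-70],[0,0,-80],[0,0,-89.7],[0.3,0.1,-89.7],[0.3,0.1,-89.7],[0.3,0.1,-89.7]]}'
python3 - <<'E'
from h import *
import pickle
info()
d=vision.snapshot("wrist");pickle.dump(d,open("w9.pkl","wb"))
cv2.imwrite("pics/w9.png",d["img"][:,:,::-1]);crop(d,240,120,180,150,4,"w9c.png")
E
```

```text
t: 17.05
tcp_pos: [498.9, 167.9, 223.0]
orientation: [-0.316, -3.122, 0.002]
contact_force: [0.3, -1.4, 0.4]
finger_gap: 38.2
t17.05 tcp [498.9 167.9 223. ] az 2.94 zdir [-0.004 -0.001 -1.   ] q [ 0.32  0.21  1.85  0.    1.09 -1.05] F [ 0.3 -1.4  0.4] M [0.02 0.04 0.01] gap 38.2
```

View pics/w9.png

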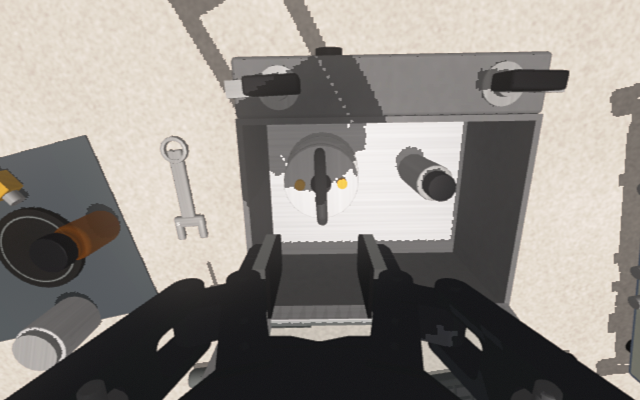

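View pics/w9c.png

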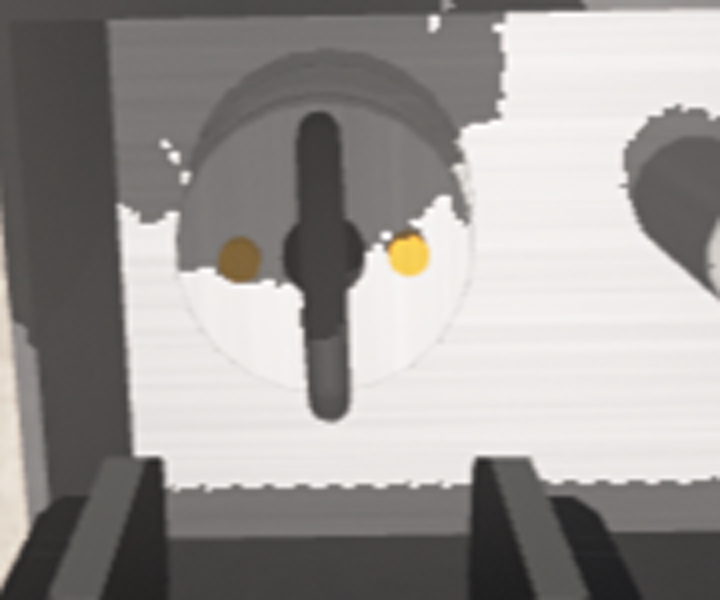

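The canister is the handled one at about (321,187). Its bar runs from (320,152) to (322,221), and brass dots sit on either side. The flask is at (430,178).

Run:
```python
from h import *
import pickle
d=pickle.load(open("w9.pkl","rb"))
print(onz(d,321.1,187,115),onz(d,321.4,180.7,82),onz(d,321,184.5,88))
for u,v in ((320,152.5),(322.2,221)): print(onz(d,u,v,112))
a=onz(d,284.5,181,82)-onz(d,358.3,181,82);print(np.linalg.norm(a))
go((502.5,167,93.5),2.973)
```

```text
[493.81831444 168.98426774 115.        ] [496.24684236 168.9731492   82.        ] [498.33505153 168.13180591  88.        ]
[465.50531847 173.78556941 112.        ]
[525.12561165 163.6739642  112.        ]
70.10226457850752
t17.10 tcp [499.2 168.  223.5] az 2.94 zdir [-0.003 -0.001 -1.   ] q [ 0.32  0.21  1.85  0.    1.09 -1.05] F [-1.  -0.9  1. ] M [ 0.01 -0.    0.01] gap 38.5
travel [-3.8e-03 -1.0e-04  1.3e-01] ang [-0.07 -0.15 -1.91]
```

```bash
python3 -c "
from h import *
go((496,168.8,93.5),2.973)"
```

```text
t17.10 tcp [499.2 168.  223.5] az 2.94 zdir [-0.003 -0.001 -1.   ] q [ 0.32  0.21  1.85  0.    1.09 -1.05] F [-1.  -0.9  1. ] M [ 0.01 -0.    0.01] gap 38.5
travel [0.0029 0.0003 0.13  ] ang [-0.07 -0.15 -1.91]
```

```bash
python3 -m jog '{"hand":[45,45,45,45,45,45,0,0,0,0],"travel":[[0.003,0,0.03],[0.003,0,0.06],[0.003,0,0.09],[0.003,0,0.115],[0.003,0,0.13],[0.003,0,0.13],[0.003,0,0.13],[0.003,0,0.13],[0.003,0,0.13],[0.003,0,0.13]],"angular":[[-0.1,-0.2,-1.9],[-0.1,-0.2,-1.9],[-0.1,-0.2,-1.9],[-0.1,-0.2,-1.9],[-0.1,-0.2,-1.9],[-0.1,-0.2,-1.9],[-0.1,-0.2,-1.9],[-0.1,-0.2,-1.9],[-0.1,-0.2,-1.9],[-0.1,-0.2,-1.9]]}' 70
python3 -c "
from h import *
info()"
```

```text
t: 18.35
tcp_pos: [496.4, 169.0, 93.7]
orientation: [0.264, 3.128, 0.002]
contact_force: [0.5, 3.5, 6.6]
finger_gap: 7.4
t18.35 tcp [496.4 169.   93.7] az 2.973 zdir [ 0.002  0.001 -1.   ] q [ 0.32  0.38  1.96  0.    0.8  -1.08] F [0.5 3.5 6.6] M [0.43 0.01 0.02] gap 7.4
```

```bash
python3 -m jog '{"hand":[0,0,0,0,0,0,0,0,0,0],"travel":[[0,0,-0.004],[0,0,-0.01],[0,0,-0.02],[0,0,-0.035],[0,0,-0.055],[0,0,-0.08],[0,0,-0.105],[0,0,-0.13],[0,0,-0.15],[0,0,-0.15]],"angular":[[0,0,0],[0,0,0],[0,0,0],[0,0,0],[0,0,0],[0,0,0],[0,0,0],[0,0,0],[0,0,0],[0,0,0]]}'
python3 - <<'E'
from h import *
info()
crop(vision.snapshot("side"),230,50,180,150,4,"side10c.png")
d=vision.snapshot("wrist");crop(d,180,80,280,200,2.8,"w10.png")
E
```

```text
t: 19.6
tcp_pos: [496.3, 168.6, 244.8]
orientation: [0.264, 3.127, 0.003]
contact_force: [-0.5, 0.3, -5.7]
finger_gap: 7.9
t19.60 tcp [496.3 168.6 244.8] az 2.973 zdir [ 0.003  0.001 -1.   ] q [ 0.32  0.18  1.84  0.    1.12 -1.08] F [-0.5  0.3 -5.7] M [-0.01  0.04 -0.  ] gap 7.9
```

View pics/side10c.png

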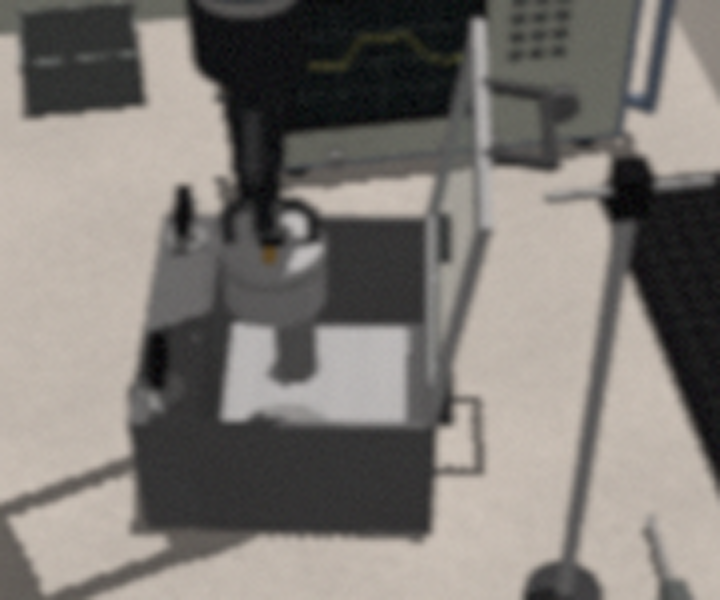

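View pics/w10.png

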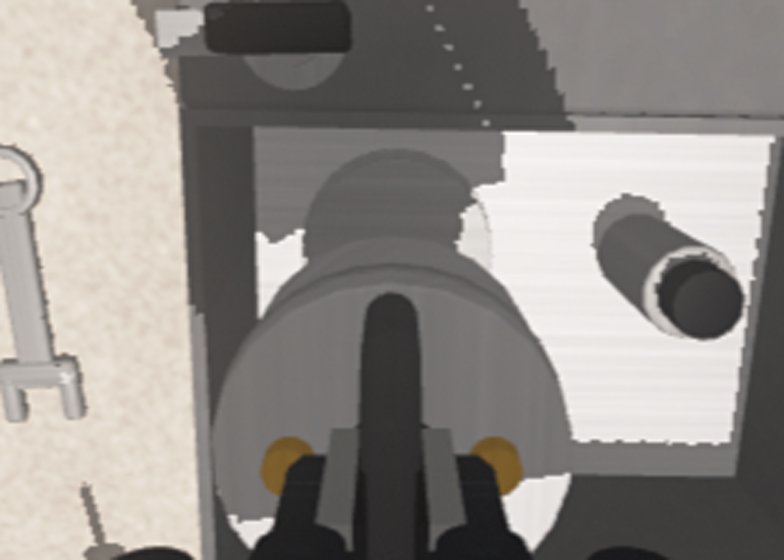

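The canister hangs upright from the fingers at crop (270,260) in the side view, and the stand below is empty. The wrist force of about 5.7 N fits about 0.58 kg. I'll carry it across.

```bash
python3 -c "
from h import *
go((530.4,-205.6,245),2.973)"
```

```text
t19.70 tcp [495.  168.2 242.6] az 2.973 zdir [-0.  0. -1.] q [ 0.32  0.18  1.84  0.    1.12 -1.08] F [ 0.1 -0.6 -5.3] M [-0.02  0.03  0.04] gap 7.5
travel [-0.0976 -0.3626 -0.0024] ang [ 0.   -0.01  0.  ]
```

```bash
python3 -m jog '{"hand":[0,0,0,0,0,0,0,0,0,0,0,0],"travel":[[0,-0.01,0],[0,-0.03,0],[0,-0.06,0],[-0.005,-0.095,0],[-0.01,-0.13,0],[-0.02,-0.165,0],[-0.03,-0.2,0],[-0.045,-0.235,0],[-0.06,-0.27,0],[-0.075,-0.3,0],[-0.085,-0.325,0],[-0.092,-0.345,0]],"angular":[[0,0,0],[0,0,0],[0,0,0],[0,0,0],[0,0,0],[0,0,0],[0,0,0],[0,0,0],[0,0,0],[0,0,0],[0,0,0],[0,0,0]]}'
python3 -c "
from h import *
go((530.4,-205.6,135),2.973)"
```

```text
t: 21.2
tcp_pos: [527.2, -189.2, 242.1]
orientation: [-0.266, -3.129, -0.0]
contact_force: [0.3, 0.9, -5.1]
finger_gap: 7.7
t21.20 tcp [ 527.2 -189.2  242.1] az 2.972 zdir [-0.001  0.    -1.   ] q [-0.35  0.24  1.76 -0.    1.14 -1.75] F [ 0.3  0.9 -5.1] M [ 0.01 -0.02  0.04] gap 7.7
travel [-0.006  -0.0156  0.1071] ang [ 0.   -0.08 -0.07]
```

```bash
python3 -m jog '{"hand":[0,0,0,0,0,0,0,0],"travel":[[-0.003,-0.008,0.005],[-0.006,-0.0156,0.02],[-0.006,-0.0156,0.045],[-0.006,-0.0156,0.07],[-0.006,-0.0156,0.095],[-0.006,-0.0156,0.107],[-0.006,-0.0156,0.107],[-0.006,-0.0156,0.107]],"angular":[[0,0,0],[0,0,0],[0,0,0],[0,0,0],[0,0,0],[0,0,0],[0,0,0],[0,0,0]]}'
python3 - <<'E'
from h import *
import pickle
info()
d=vision.snapshot("wrist");cv2.imwrite("pics/w11.png",d["img"][:,:,::-1]);pickle.dump(d,open("w11.pkl","wb"))
crop(vision.snapshot("side"),260,170,160,150,4,"side11.png")
crop(vision.snapshot("scene"),210,130,140,120,5,"scene11.png")
E
```

```text
t: 22.2
tcp_pos: [532.0, -203.7, 136.4]
orientation: [0.264, 3.13, -0.0]
contact_force: [-0.0, 0.6, -3.9]
finger_gap: 7.6
t22.20 tcp [ 532.  -203.7  136.4] az 2.973 zdir [ 0.001 -0.    -1.   ] q [-0.37  0.38  1.84  0.    0.93 -1.77] F [-0.   0.6 -3.9] M [ 0.03  0.03 -0.02] gap 7.6
```

View pics/w11.png

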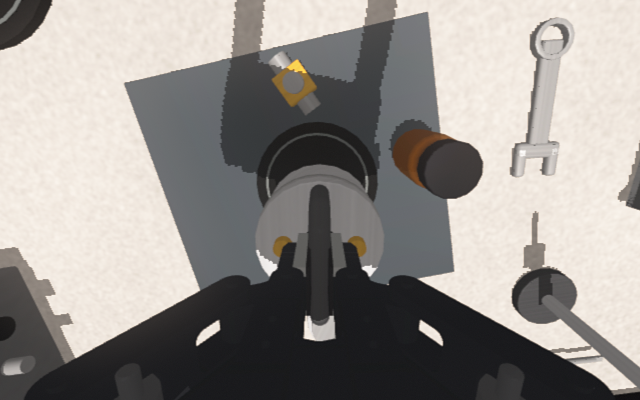

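View pics/side11.png

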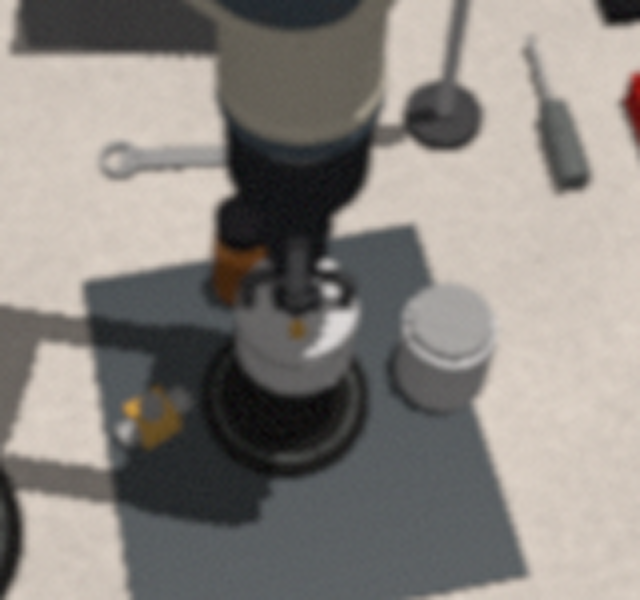

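View pics/scene11.png

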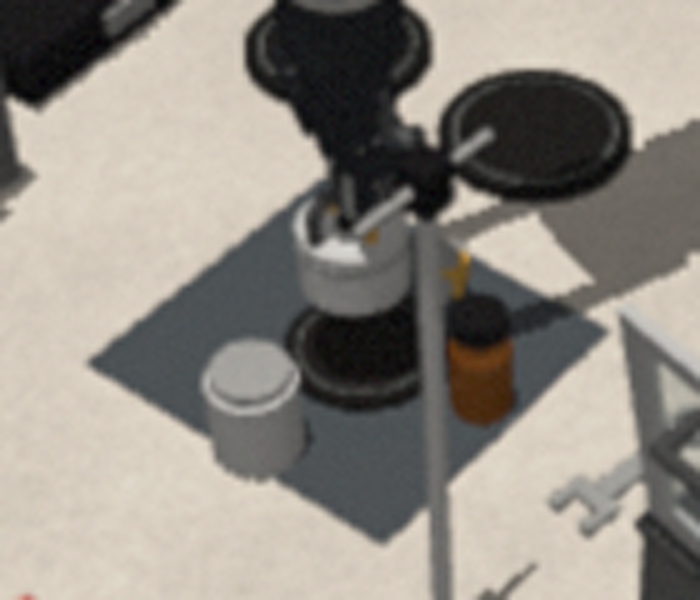

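Run:
```python
from h import *
import pickle
d=pickle.load(open("w11.pkl","rb"))
im=d["img"][:,:,::-1].copy()
a=np.linspace(0,2*np.pi,60)
for c,r,z,col in [((530.4,-205.6),55,11,(0,0,255)),((532,-203.7),36,136.4-59.7+48,(0,255,0))]:
    X=np.stack([c[0]+r*np.cos(a),c[1]+r*np.sin(a),0*a+z],1)
    for u,v in proj(d,X): cv2.circle(im,(int(round(u)),int(round(v))),1,col,-1)
cv2.imwrite("pics/w11o.png",cv2.resize(im[90:330,200:440],None,fx=2.5,fy=2.5))
go((530.4,-205.6,71.5),2.973)
```

```text
t22.35 tcp [ 532.  -203.8  136.6] az 2.973 zdir [ 0.001 -0.    -1.   ] q [-0.37  0.38  1.84  0.    0.93 -1.77] F [ 0.4 -0.9 -5.3] M [-0. -0. -0.] gap 7.4
travel [ 0.0014 -0.002   0.0651] ang [-0.01  0.08  0.01]
```

View pics/w11o.png

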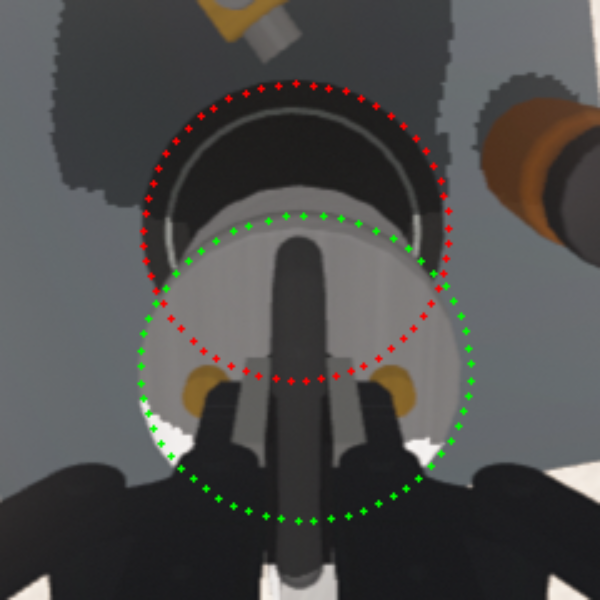

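The canister and pad overlays agree within about 2 mm. I'll lower it gently.

```bash
python3 -m jog '{"hand":[0,0,0,0,0,0,0,0],"travel":[[0.0015,-0.002,0.01],[0.0015,-0.002,0.025],[0.0015,-0.002,0.04],[0.0015,-0.002,0.052],[0.0015,-0.002,0.058],[0.0015,-0.002,0.061],[0.0015,-0.002,0.063],[0.0015,-0.002,0.063]],"angular":[[0,0,0],[0,0,0],[0,0,0],[0,0,0],[0,0,0],[0,0,0],[0,0,0],[0,0,0]]}'
python3 -c "
from h import *
info()"
```

```text
t: 23.35
tcp_pos: [529.8, -205.4, 72.9]
orientation: [0.264, 3.13, -0.0]
contact_force: [0.2, -0.2, -5.8]
finger_gap: 7.6
t23.35 tcp [ 529.8 -205.4   72.9] az 2.973 zdir [ 0. -0. -1.] q [-0.37  0.46  1.88  0.    0.8  -1.77] F [ 0.2 -0.2 -5.8] M [0.01 0.05 0.02] gap 7.6
```

```bash
python3 -m jog '{"hand":[0,0,0,0],"travel":[[0,0,0.001],[0,0,0.002],[0,0,0.0025],[0,0,0.0025]],"angular":[[0,0,0],[0,0,0],[0,0,0],[0,0,0]]}'
```

```text
t: 23.85
tcp_pos: [529.8, -205.2, 70.8]
orientation: [0.264, 3.13, 0.0]
contact_force: [-1.3, 2.7, 5.7]
finger_gap: 7.6
```

Contact: the vertical force went from -5.8 N to +5.7 N. I'll release and rise.

```bash
python3 -m jog '{"hand":[10,20,40,40,40,40,40,40,40,40],"travel":[[0,0,0],[0,0,0],[0,0,0],[0,0,0],[0,0,-0.01],[0,0,-0.03],[0,0,-0.07],[0,0,-0.12],[0,0,-0.17],[0,0,-0.18]],"angular":[[0,0,0],[0,0,0],[0,0,0],[0,0,0],[0,0,0],[0,0,0],[0,0,0],[0,0,0],[0,0,0],[0,0,0]]}'
python3 - <<'E'
from h import *
import pickle
info()
d=vision.snapshot("wrist");pickle.dump(d,open("w12.pkl","wb"));cv2.imwrite("pics/w12.png",d["img"][:,:,::-1])
crop(vision.snapshot("side"),230,50,190,280,2.1,"side12.png")
E
```

```text
t: 25.1
tcp_pos: [531.4, -206.1, 254.7]
orientation: [0.264, 3.124, -0.003]
contact_force: [-0.3, -0.6, -0.0]
finger_gap: 33.9
t25.10 tcp [ 531.4 -206.1  254.7] az 2.973 zdir [ 0.006 -0.002 -1.   ] q [-0.37  0.24  1.73  0.    1.16 -1.77] F [-0.3 -0.6 -0. ] M [0.02 0.04 0.03] gap 33.9
```

View pics/w12.png

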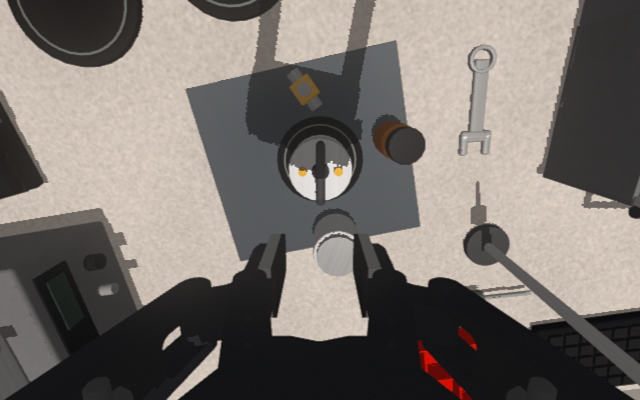

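View pics/side12.png

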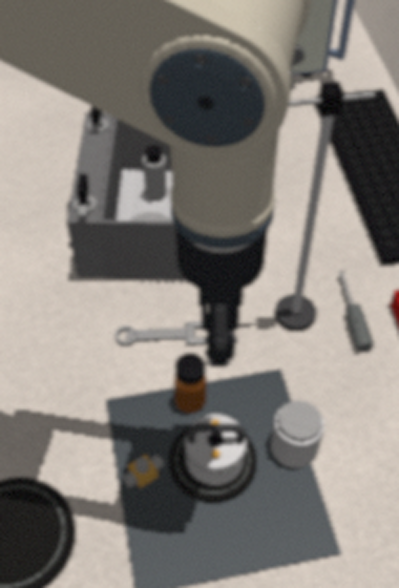

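Run:
```python
from h import *
import pickle
d=pickle.load(open("w12.pkl","rb"))
crop(d,265,105,110,110,6,"w12c.png")
crop(vision.snapshot("scene"),220,150,250,190,3,"scene12.png")
print(proj(d,(530.4,-205.6,11)),proj(d,(530.4,-205.6,59)),onz(d,320,168,59),onz(d,320,159.5,11))
```

```text
[320.56680262 161.52232965] [320.74952147 169.2694998 ] [ 528.83247885 -206.18855956   59.        ] [ 527.72115342 -205.88040714   11.        ]
```

View pics/w12c.png

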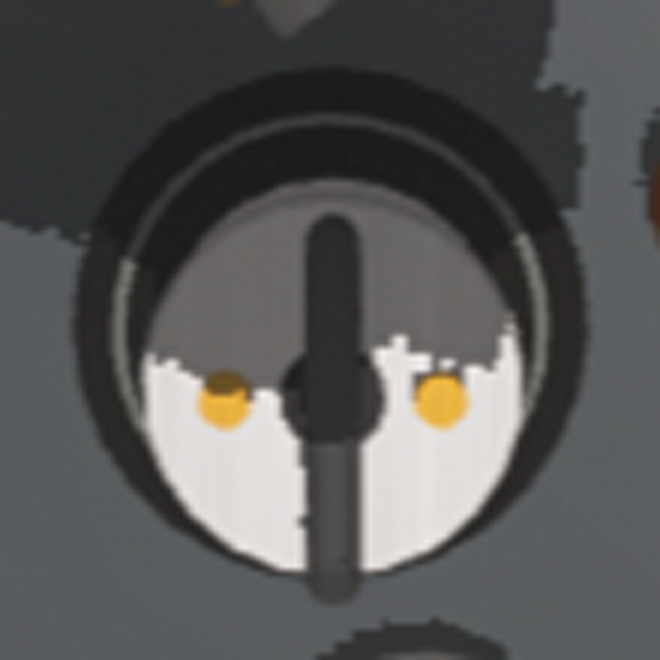

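View pics/scene12.png

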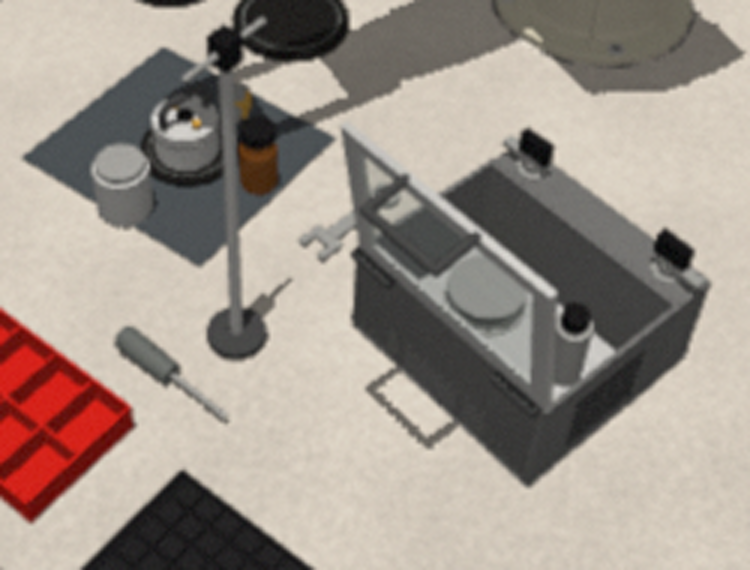

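The canister stands centred on the pad: top measured at (528.8, -206.2), pad centre at (527.7 to 530.4, -205.7). The lid is open, both tongues point sideways, and the bystanders are in place. I'll hand in.

```bash
python3 -c "
from h import *
info(); print(manip.sign_off())"
```

```text
t25.25 tcp [ 529.5 -205.3  250.2] az 2.973 zdir [ 0.  0. -1.] q [-0.37  0.25  1.74  0.    1.16 -1.77] F [ 0.3  0.5 -0.2] M [-0.01 -0.02 -0.03] gap 34.0
the job is handed in; nothing more can be done
None
```

I took the canister out of the chamber, set it on the small pad and handed the job in at 25 s of the 72 s allowed; no verdict is reported. Both fasteners went to about 1.53–1.55 rad while the lid was shut. The lid was swung to about 1.7 rad and left there, judged from the hand's path and the pictures. I lifted the canister by its handle, carried it upright on the robot's side of the mast, lowered it until the force showed it was standing, and let go.

**Last checks:** The final wrist view put the canister within about 2 mm of the pad's centre (22 mm allowed). It is upright and free of the gripper, which hangs about 180 mm higher with no contact force. The lid is still open and both tongues still point sideways. The mast and all six bystanders look where they were, by eye rather than measured again.

**Disagreements:** The first fixed-camera estimates differed by up to 12 mm, mostly in y. I used closer wrist-camera readings instead, and they matched the known sizes to within about 2–5 mm. Nothing failed.

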